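# Pry the fuse cover off the bag sealer

### The arm

A 7-joint arm with a two-finger parallel gripper is mounted at the origin on the work surface. World frame = base frame: x ahead of the robot, y to its left, z up, the work surface at z = 0. Lengths are in m, angles in rad, forces in N, time in s.
With the tool pointing down it reaches from about 0.4 to 0.85 m from the base axis. Payload 10.4 kg.
Tool frame: the origin (TCP) lies on the centre line of the jaws, within the pads' length; the fingertips stand 22 mm ahead of it and the grasp point (between the pads) lies 3 mm ahead of it; x points along the fingers, y is the direction in which the jaws open and shut, and the axes are right-handed (so a half turn about x gives the same grasp; the last joint's range is limited). The gripper opens to 87 mm and grips with 3 to 60 N. Pads are 19 mm wide; open, the fingers measure 117 mm over their backs; the gripper's body (75 mm by 190 mm) begins 51 mm behind the grasp point.
Start: joints at [-1.136, 0.332, -0.065, 1.46, 0.022, 1.35, -0.088], TCP at [0.276, 0.561, 0.245] pointing down, gripper open.
Joint ranges: [-2.6, 2.6], [-0.5, 2.12], [-1.47, 1.34], [0.16, 2.42], [-1.27, 4.41], [0.06, 2.06], [-2.6, 2.6]. Speed limits (rad/s): [2.22, 2.22, 2.79, 2.79, 3.14, 3.14, 3.14].

### API

Orientations are given as a unit quaternion [x, y, z, w].
In Python, from bench import * gives the robot as it stands.
- The arm moves only by the tool arm_command, never from a script. Its argument "targets" is one flat list of numbers, 7 for each row, row after row: the turn, a rotation vector about the tool's x, y, z in units of 45 degrees (1.0 is 45 degrees), then the shift along the tool's x, y, z in units of 25 mm (1.0 is 25 mm), then the opening, from 0 (shut) to 1 (fully open). In form: [wx, wy, wz, tx, ty, tz, fingers, wx, wy, wz, tx, ty, tz, fingers, ...]. A call has 1 to 12 rows; each row shifts and turns the pose as measured when the row begins, along the tool's axes as they then stand; what a row does not reach is not made up. A row lasts 1/12 s, in which the tool goes at most 41.7 mm and 7.16 degrees, less where a joint would pass 70% of its speed; a pose out of reach is approached as far as the arm can. A call with a number of a shift or a turn outside -1 to 1 is refused whole. A call with a gripper value outside its range is refused whole. The fingers move at their own pace and stop on an object; "newtons" is the grip in N (left out, the last holds). Time passes only in rows, so rows that do not move let the fingers close. It gives the time, the measured TCP pose, the force and the opening at its end, in the units of the state.
- read_state(): the state, without advancing time (a new reading comes with each control period).
- camera(name): name is "scene" or "top" or "wrist"; returns the picture (480x640x3 uint8, red, green, blue); there is no depth.
- calibration(name): a dict with "camera_matrix" (3x3 intrinsics, pixels), "R" (3x3) and "t" (3): a world point X has camera coordinates R X + t; the wrist camera has in their place "tool_from_camera" (4x4, takes a point from camera to tool coordinates, whose origin is the TCP and whose axes are the tool frame's). Camera axes: x right, y down, z forward; pixel columns grow to the right and rows downward; lengths in m; the calibration is good to about 2 mm. A picture is of the moment at which its call begins: read the wrist's pose just before it. calibration takes no time and is no camera call.
- close_job(): hands the job in, once; it reports no verdict.
The state is a dict: "time": time; "joint_positions": joint angles; "joint_vel": joint speeds; "joint_torque": joint torques, N m; "ee_pos": TCP position; "eef_rot": TCP orientation; "ft_force": force on the tool from outside, world axes, zero at the start; "torque": the same for the moment, N m; "width": finger opening in m.
Only numpy, scipy, OpenCV 4.12 (cv2) and the standard library are available. Lean on these libraries where they do the work, as an engineer would, in place of code of your own. Each camera call takes 0.05 s, during which the arm holds its last target.

### The job

Open the bag sealer's fuse compartment: draw the flat pry bar, whose blade sticks out, fully out from under the low shelf, lay it down and let go, take it again by its wooden handle, slip the blade into the notch of the snap-fit cover and lever the cover up until it springs loose. Then lay the pry bar flat on the table, lift the loose cover off and set it down gently, face up, inside the empty low basket. Leave the other things where they are.

Things in the scene. Friction and masses are not known exactly. Their poses are not given: they have to be found in the camera images.
- sealer: Bag sealer, fixed; place and yaw vary. Power box: light grey block 95 mm high, from -42.5 to 62.5 mm along its x, +-60 mm along y, the cover let in flush in its top, the notch in its -x face. A sealing jaw up to 105 mm high runs along its -y side (y -85 to -140, x -43 to 237 mm). Origin: on the table below the cover's centre. The cover's compartment is 73 (x) by 59 mm (y), 18 mm deep.
- notch (a point): Middle of the outer edge of the notch's sill, 80 mm above the table, on the sealer's -x face. The notch is 30 mm wide, open at the top, its wall 6 mm thick; under the cover's plate it is 9 mm high (80 to 89 mm above the table). The blade goes in level along the sealer's +x (a rib stops it at 32 mm; 25 to 30 is enough). With the sill as fulcrum, push the handle down: the tip lifts the cover.
- cover: Snap-fit fuse cover: mid-grey plastic plate 70 (x) by 56 (y) by 6 mm, about 60 g, with four 12 mm legs below its corners and three fine dark ribs on its face. Origin: centre of the plate's underside; z out of its face; axes as the sealer's while in place. Seated, it is flush with the rim (95 mm above the table) and cannot be gripped. On a flat floor it stands level on its legs.
- cover_lip (a point): Middle of the top of the cover's notched edge, 95 mm above the table when seated. Two sprung catches hold this edge with about 10 to 20 N and let go some 4 mm up (blade tilted about 16 to 24 degrees at 28 mm depth). Then sprung pins push it up and it stays 10 to 16 mm proud.
- cover_grip (a point): On the middle of the cover's face, 15 mm from its notched edge. Once that end stands proud, grip the cover here from above by its sides, 56 mm apart along its y; pull it straight up: two weaker catches at its far edge let go easily, under 10 N.
- pry: Flat pry bar 200 mm long, about 90 g. Wooden handle 22 wide, 16 mm thick (x -100 to 25 mm), shank 12 wide, 8 mm thick (to 48 mm), flat steel blade 18 wide, 4 mm thick (48 to 100 mm). Origin: underside of the handle, half-way along the bar; +x to the blade's tip, z up. Mid-line 8 mm above the origin. It lies flat, handle under the low shelf, 60 to 73 mm of blade and shank sticking out.
- pry_tip (a point): Middle of the end of the blade.
- pry_handle (a point): On the mid-line of the handle, 135 mm from the tip of the blade: where to grip it for prying, from above across its 22 mm width.
- shelf: Low plywood shelf, fixed (place and yaw vary): 160 mm deep, 170 mm wide, top at 45 mm, a bundle of leaflets on it up to 57 mm high from 63 mm behind the mouth; open only at its mouth. Origin: on the table, middle of the mouth; +x points out of the mouth, the way the bar is drawn out.
- basket: Empty low green basket, fixed (place and yaw vary), 170 (x) x 150 mm (y), 24 mm high, walls 4 mm. Origin: centre of its underside.
- basket_in (a point): Centre of the empty basket's inner floor.
- taperoll: Bystander: roll of brown tape, 96 mm across, 45 mm high; to be left alone.
- marker: Bystander: black marker pen, 130 mm long, 18 mm thick, lying; to be left alone.
- carton: Bystander: small cardboard carton, 80 x 110 x 40 mm; to be left alone.
- glue: Bystander: white glue bottle, 44 mm across, 90 mm high; to be left alone.
- stapler: Bystander: black stapler, 130 x 34 x 46 mm; to be left alone.
- dish: Bystander: small white dish, 90 mm across, 35 mm high; to be left alone.
- leaflets: Bystander: bundle of leaflets, 150 x 105 x 30 mm; to be left alone.
Things that resemble listed ones, but are neither listed nor needed, are in the scene too. Of the things that look like the pry, the larger one is meant.

How it is judged:
By the outcome, as a careful person would: the job done as asked, in the order asked, and still so for the second after the job is handed in, with the robot touching nothing.
It also fails if it takes over 61 s, if anything falls off the work surface, if the arm or the gripper's body presses on something with over 40 N, if the wrist force passes 120 N, or if a joint passes its speed limit or range.

## Working session

There is one attempt and no reset: what is moved stays moved. The work goes in short steps, Python scripts to look and compute and a tool call to move; the robot and the scene stay as the last step left them, time stands still between calls to the robot, and variables do not carry over. Pictures are saved under pics/ and viewed, and the job is handed in when it is done.

Besides the shell and the picture viewer there is one more tool, called after "Request:" as name(argument=value, ...) on one line, values as JSON. arm_command: Moves the arm, as the interface text tells. Shifts and turns lie within -1 to 1; 1 stands for 25 mm of shift or 45 degrees of turn. Its arguments: {"type":"object","properties":{"targets":{"type":"array","items":{"type":"number","minimum":-1,"maximum":1}},"newtons":{"type":"number"}},"required":["targets"]}

```bash
ls; mkdir -p pics; python3 - <<'E'
from bench import *
import cv2
print(read_state())
for n in ("scene","top","wrist"):
    cv2.imwrite(f"pics/{n}0.png",camera(n)[:,:,::-1]); c=calibration(n); print(n,{k:__import__('numpy').round(v,3).tolist() for k,v in c.items()})
E
```

```text
pics
{'time': 0.0, 'joint_positions': array([-1.13561991,  0.3328583 , -0.06466305,  1.46095529,  0.02159299,
        1.34991504, -0.08854188]), 'joint_vel': array([-1.13898655e-03, -4.19916546e-04,  8.91005235e-05, -1.41190670e-03,
        1.70812621e-03, -1.77383239e-03,  6.59413254e-05]), 'joint_torque': array([-6.98119275e-04, -6.23236728e+01,  2.42525636e-02, -3.89907753e+01,
       -6.15328085e-02,  3.95387539e-02,  1.16516067e-04]), 'ee_pos': array([0.27608177, 0.56030769, 0.24375564]), 'eef_rot': array([ 0.15995704,  0.68875021, -0.16095997,  0.6885701 ]), 'ft_force': array([ 0.17644058,  0.40062965, -0.35835927]), 'torque': array([-0.01293674, -0.00754706,  0.04989578]), 'width': 0.08687597420325642}
scene {'camera_matrix': [[512.382, 0.0, 320.854], [0.0, 512.382, 251.681], [0.0, 0.0, 1.0]], 'R': [[0.451, 0.893, 0.002], [0.744, -0.375, -0.553], [-0.493, 0.251, -0.833]], 't': [-0.235, -0.375, 1.803]}
top {'camera_matrix': [[484.018, 0.0, 316.46], [0.0, 484.018, 239.954], [0.0, 0.0, 1.0]], 'R': [[-0.006, -1.0, -0.001], [-0.996, 0.006, -0.087], [0.087, 0.0, -0.996]], 't': [-0.012, 0.567, 1.143]}
wrist {'camera_matrix': [[355.949, 0.0, 321.532], [0.0, 355.949, 240.608], [0.0, 0.0, 1.0]], 'tool_from_camera': [[0.0, -0.286, 0.958, -0.14], [1.0, 0.001, 0.0, -0.0], [-0.001, 0.958, 0.286, -0.078], [0.0, 0.0, 0.0, 1.0]]}
```

View pics/scene0.png

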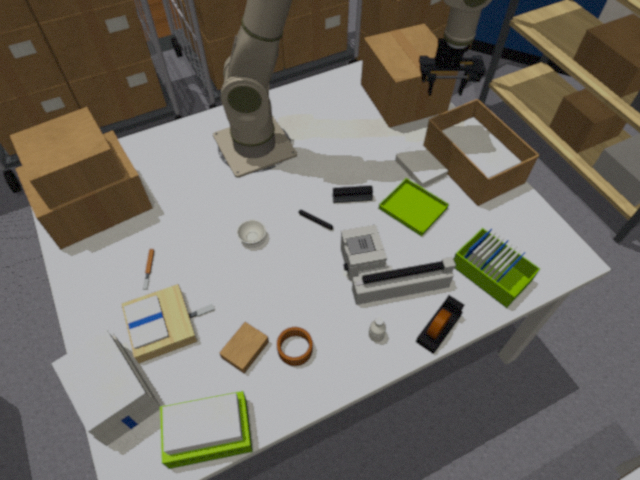

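View pics/top0.png

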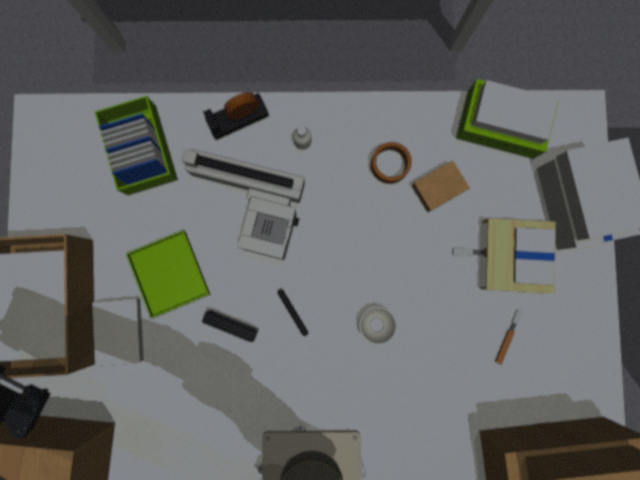

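View pics/wrist0.png

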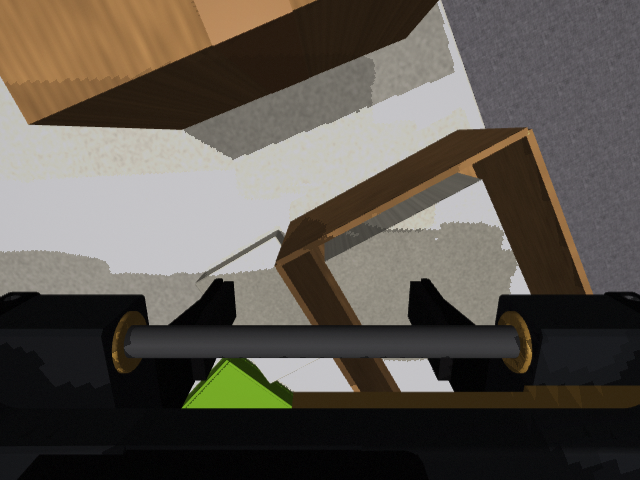

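Candidates for the pry bar, in the top view: the blade out of the shelf at (465,252), or the small orange-handled tool at (507,338). The first is the larger one and lies under the shelf. Candidates for the basket: the empty flat one at (168,273), the filled one at (137,145) or the tray with paper at (508,118). The empty one is meant. Next a close crop to check.

```bash
cat > h.py <<'E'
from bench import *
import numpy as np, cv2
from scipy.spatial.transform import Rotation as Rn
def ray(name,px,z,st=None):
    c=calibration(name);K=np.array(c["camera_matrix"])
    d=np.linalg.solve(K,np.array([px[0],px[1],1.]))
    if name=="wrist":
        T=np.array(c["tool_from_camera"]);R=Rn.from_quat(st["eef_rot"]).as_matrix()
        o=R@T[:3,3]+st["ee_pos"];d=R@T[:3,:3]@d
    else:
        R=np.array(c["R"]);o=-R.T@np.array(c["t"]);d=R.T@d
    return o+d*(z-o[2])/d[2]
def proj(name,X,st=None):
    c=calibration(name);K=np.array(c["camera_matrix"])
    if name=="wrist":
        T=np.array(c["tool_from_camera"]);R=Rn.from_quat(st["eef_rot"]).as_matrix()
        p=T[:3,:3].T@(R.T@(np.array(X)-st["ee_pos"])-T[:3,3])
    else: p=np.array(c["R"])@X+np.array(c["t"])
    p=K@p;return p[:2]/p[2]
def crop(img,x0,y0,x1,y1,f,fn):
    cv2.imwrite(fn,cv2.resize(img[y0:y1,x0:x1,::-1] if img.shape[2]==3 else img,None,fx=f,fy=f,interpolation=cv2.INTER_CUBIC))
E
python3 - <<'E'
import cv2
t=cv2.imread('pics/top0.png')
a=cv2.resize(t[205:305,440:570],None,fx=5,fy=5,interpolation=cv2.INTER_CUBIC)
cv2.imwrite('pics/c1.png',a)
cv2.imwrite('pics/c2.png',cv2.resize(t[135:335,120:310],None,fx=3,fy=3,interpolation=cv2.INTER_CUBIC))
E
```

```text
(no output)
```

View pics/c1.png

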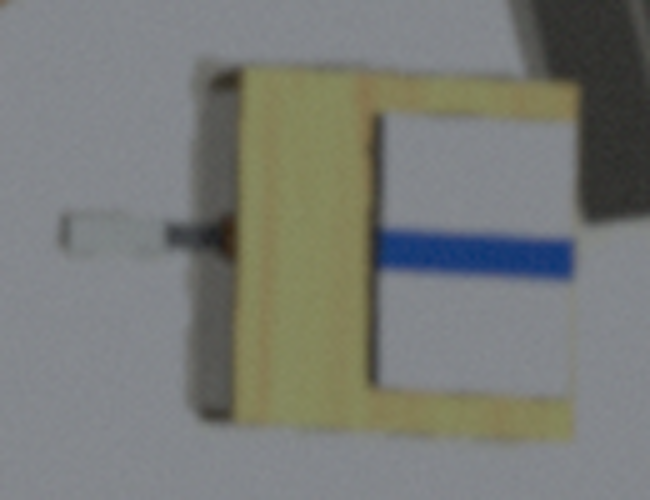

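View pics/c2.png

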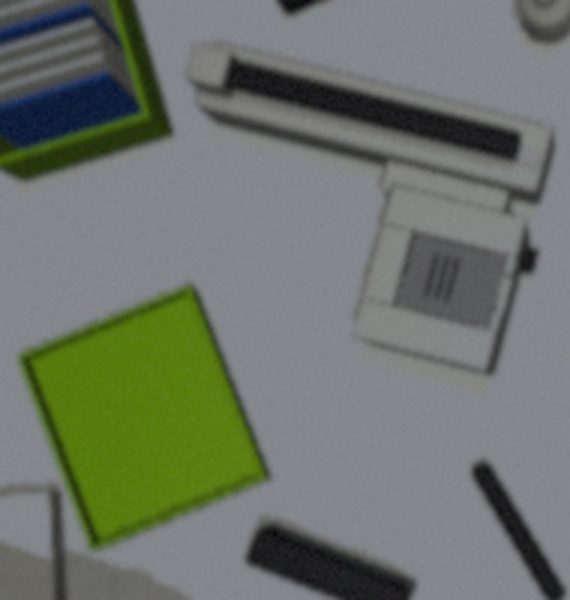

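```bash
python3 - <<'E'
from h import *
C1=lambda u,v:(440+(u+.5)/5-.5,205+(v+.5)/5-.5)
C2=lambda u,v:(120+(u+.5)/3-.5,135+(v+.5)/3-.5)
P=lambda n,p,z:print(n,np.round(ray("top",p,z),4))
P("tip",C1(62,234),.010);P("bladeend",C1(165,238),.010);P("shank end",C1(225,238),.010)
for n,p in dict(mouthL=(243,68),mouthR=(235,425),backR=(573,438),backL=(580,82)).items():P(n,C1(*p),.045)
for n,p in dict(a=(395,185),b=(527,222),c=(492,372),d=(357,338),cv1=(415,232),cv2=(508,255),cv3=(490,329),cv4=(395,307)).items():P(n,C2(*p),.095)
P("knob",C2(532,260),.05)
for n,p in dict(g1=(22,355),g2=(193,288),g3=(268,477),g4=(96,547)).items():P(n,C2(*p),.024)
for n,p in dict(j1=(548,135),j2=(540,190),j3=(190,60)).items():P(n,C2(*p),.1)
for n,p in dict(mk1=(281,292),mk2=(304,333),st=(230,324),dish=(376,323),carton=(441,186),tape=(391,162),glue=(302,137),decoyT=(518,312),decoyH=(500,361)).items():P(n,p,.02)
E
```

```text
tip [ 0.5379 -0.3458  0.01  ]
bladeend [ 0.5356 -0.396   0.01  ]
shank end [ 0.5354 -0.4252  0.01  ]
mouthL [ 0.6143 -0.4246  0.045 ]
mouthR [ 0.4453 -0.4145  0.045 ]
backR [ 0.4383 -0.5729  0.045 ]
backL [ 0.6066 -0.5845  0.045 ]
a [0.6616 0.1325 0.095 ]
b [0.6325 0.032  0.095 ]
c [0.5186 0.0587 0.095 ]
d [0.5449 0.1606 0.095 ]
cv1 [0.6254 0.1171 0.095 ]
cv2 [0.6073 0.0465 0.095 ]
cv3 [0.5511 0.0602 0.095 ]
cv4 [0.5682 0.132  0.095 ]
knob [0.6091 0.0301 0.05  ]
g1 [0.5381 0.441  0.024 ]
g2 [0.5914 0.3046 0.024 ]
g3 [0.4395 0.2421 0.024 ]
g4 [0.3851 0.378  0.024 ]
j1 [0.6984 0.0157 0.1   ]
j2 [0.6561 0.0219 0.1   ]
j3 [0.7583 0.289  0.1   ]
mk1 [0.4423 0.0702 0.02  ]
mk2 [0.3448 0.0154 0.02  ]
st [0.3671 0.192  0.02  ]
dish [ 0.3673 -0.1565  0.02  ]
carton [ 0.6976 -0.3211  0.02  ]
tape [ 0.7582 -0.2     0.02  ]
glue [0.8224 0.0184 0.02  ]
decoyT [ 0.3912 -0.4963  0.02  ]
decoyH [ 0.2764 -0.4488  0.02  ]
```

```bash
cat >> h.py <<'E'
def plan(pos,ydir,xdir=(0,0,-1.)):
    """remaining move to the target pose: turn (45deg units, now-tool axes), shift in tool axes now and after turn (25mm units)"""
    st=read_state();R=Rn.from_quat(st["eef_rot"]).as_matrix()
    x=np.array(xdir,float);x/=np.linalg.norm(x)
    y=np.array(ydir,float);y-=x*(x@y);y/=np.linalg.norm(y)
    if y@R[:,1]<0:y=-y
    Rt=np.column_stack([x,y,np.cross(x,y)])
    w=Rn.from_matrix(R.T@Rt).as_rotvec()/(np.pi/4)
    d=np.array(pos)-st["ee_pos"]
    print("t",round(st["time"],2),"pos",np.round(st["ee_pos"],4),"w",round(st["width"],4),"F",np.round(st["ft_force"],1))
    print("turn",np.round(w,3),"shift now-axes",np.round(R.T@d/.025,2),"after-turn axes",np.round(Rt.T@d/.025,2))
    return st
E
python3 - <<'E'
from h import *
st=read_state();print(np.round(Rn.from_quat(st["eef_rot"]).as_matrix(),3))
plan((.537,-.37,.15),(1,-.03,0))
plan((.537,-.37,.15),(-1,.03,0))
E
```

```text
[[-0.     0.442  0.897]
 [-0.001  0.897 -0.442]
 [-1.    -0.001  0.   ]]
t 0.15 pos [0.2761 0.5604 0.244 ] w 0.0871 F [-0.2  0.2 -0. ]
turn [1.455e+00 1.000e-03 1.000e-03] shift now-axes [  3.79 -28.77  25.81] after-turn axes [ 3.76 11.55 36.89]
t 0.15 pos [0.2761 0.5604 0.244 ] w 0.0871 F [-0.2  0.2 -0. ]
turn [1.455e+00 1.000e-03 1.000e-03] shift now-axes [  3.79 -28.77  25.81] after-turn axes [ 3.76 11.55 36.89]
```

Request:
arm_command(targets=[0.159, 0, 0, 0, 0, 1, 1, 0.159, 0, 0, 0, 0, 1, 1, 0.159, 0, 0, 0, 0, 1, 1, 0.159, 0, 0, 0, 0, 1, 1, 0.159, 0, 0, 0, 0, 1, 1, 0.159, 0, 0, 0, 0, 1, 1, 0.159, 0, 0, 0, 0, 1, 1, 0.159, 0, 0, 0, 0, 1, 1, 0.159, 0, 0, 0, 0, 1, 1, 0, 0, 0, 0, 0, 1, 1, 0, 0, 0, 0, 0, 1, 1, 0, 0, 0, 0, 0, 1, 1])

```text
time: 1.15
ee_pos: [0.3982, 0.303, 0.2386]
eef_rot: [-0.502, -0.495, 0.508, -0.494]
ft_force: [0.2, -0.3, 0.9]
width: 0.087
```

Request:
arm_command(targets=[0, 0, 0, 0, 0.2, 1, 1, 0, 0, 0, 0, 0.2, 1, 1, 0, 0, 0, 0, 0.2, 1, 1, 0, 0, 0, 0, 0.2, 1, 1, 0, 0, 0, 0, 0.2, 1, 1, 0, 0, 0, 0, 0.2, 1, 1, 0, 0, 0, 0, 0.2, 1, 1, 0, 0, 0, 0, 0.2, 1, 1, 0, 0, 0, 0, 0.2, 1, 1, 0, 0, 0, 0, 0.2, 1, 1, 0, 0, 0, 0, 0.2, 1, 1, 0, 0, 0, 0, 0.2, 1, 1])

```text
time: 2.15
ee_pos: [0.4497, -0.0143, 0.2383]
eef_rot: [-0.502, -0.497, 0.508, -0.494]
ft_force: [1.0, -0.3, 0.2]
width: 0.087
```

```bash
python3 - <<'E'
from h import *
plan((.537,-.37,.15),(1,-.03,0))
E
```

```text
t 2.15 pos [ 0.4497 -0.0143  0.2383] w 0.087 F [ 1.  -0.3  0.2]
turn [0.013 0.005 0.012] shift now-axes [ 3.55  3.8  14.15] after-turn axes [ 3.53  3.92 14.12]
```

Request:
arm_command(targets=[0, 0, 0, 0.1, 0.34, 1, 1, 0, 0, 0, 0.1, 0.34, 1, 1, 0, 0, 0, 0.1, 0.34, 1, 1, 0, 0, 0, 0.1, 0.34, 1, 1, 0, 0, 0, 0.1, 0.34, 1, 1, 0, 0, 0, 0.1, 0.34, 1, 1, 0, 0, 0, 0.1, 0.34, 1, 1, 0, 0, 0, 0.1, 0.34, 1, 1, 0, 0, 0, 0.1, 0.34, 1, 1, 0, 0, 0, 0.1, 0.34, 1, 1, 0, 0, 0, 0.1, 0.34, 1, 1])

```text
time: 3.07
ee_pos: [0.5394, -0.3045, 0.2092]
eef_rot: [-0.502, -0.498, 0.506, -0.494]
ft_force: [0.5, 0.4, 1.0]
width: 0.0871
```

```bash
python3 - <<'E'
from h import *
st=plan((.537,-.37,.15),(1,-.03,0))
cv2.imwrite("pics/w1.png",camera("wrist")[:,:,::-1])
print([np.round(proj("wrist",p,st)) for p in [(.5379,-.3458,.01),(.5354,-.4252,.01)]])
E
```

```text
t 3.07 pos [ 0.5394 -0.3045  0.2092] w 0.0871 F [0.5 0.4 1. ]
turn [0.018 0.001 0.01 ] shift now-axes [ 2.37 -0.04  2.62] after-turn axes [ 2.37 -0.02  2.62]
[array([322., 258.]), array([321., 328.])]
```

View pics/w1.png

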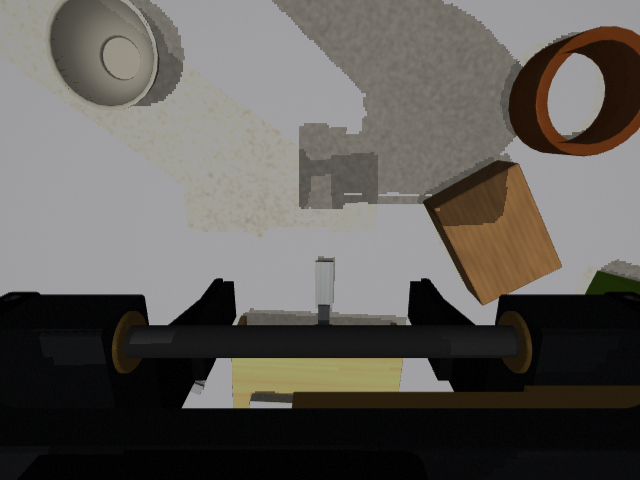

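Request:
arm_command(targets=[0.01, 0, 0.01, 0.8, 0, 0.9, 0.6, 0, 0, 0, 0.8, 0, 0.9, 0.6, 0, 0, 0, 0.8, 0, 0.8, 0.6, 0, 0, 0, 0.9, 0, 0, 0.6, 0, 0, 0, 0.9, 0, 0, 0.6, 0, 0, 0, 0.9, 0, 0, 0.6, 0, 0, 0, 0.8, 0, 0, 0.6, 0, 0, 0, 0.5, 0, 0, 0.6, 0, 0, 0, 0.3, 0, 0, 0.6])

```text
time: 3.87
ee_pos: [0.5359, -0.3826, 0.0322]
eef_rot: [-0.506, -0.491, 0.51, -0.493]
ft_force: [0.3, -0.2, 0.1]
width: 0.0526
```

```bash
python3 - <<'E'
from h import *
plan((.539,-.37,.025),(1,-.03,0))
cv2.imwrite("pics/w2.png",camera("wrist")[:,:,::-1])
E
```

```text
t 3.87 pos [ 0.5359 -0.3826  0.0322] w 0.0526 F [ 0.3 -0.2  0.1]
turn [-0.002  0.009  0.003] shift now-axes [ 0.29  0.11 -0.51] after-turn axes [ 0.29  0.11 -0.51]
```

View pics/w2.png

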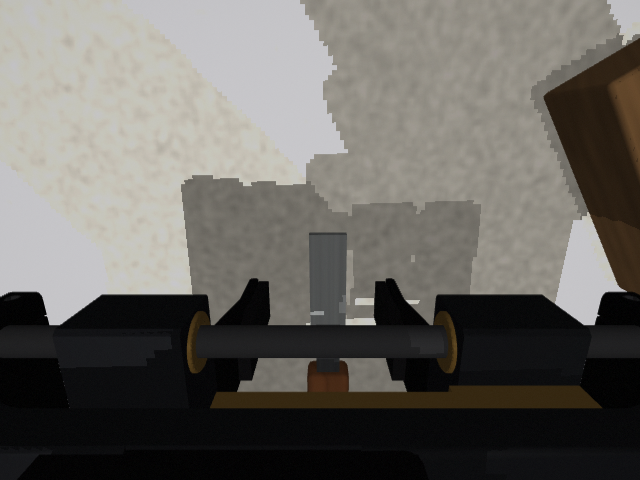

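Request:
arm_command(targets=[0, 0, 0, 0.28, 0.15, -0.3, 0.5, 0, 0, 0, 0.05, 0, 0, 0, 0, 0, 0, 0, 0, 0, 0, 0, 0, 0, 0, 0, 0, 0, 0, 0, 0, 0, 0, 0, 0, 0, 0, 0, 0, 0, 0, 0, 0, 0, 0, 0, 0, 0, 0], newtons=30)

```text
time: 4.5
ee_pos: [0.5427, -0.3742, 0.0265]
eef_rot: [-0.506, -0.49, 0.509, -0.495]
ft_force: [-1.4, 0.7, 0.1]
width: 0.0169
```

Request:
arm_command(targets=[0, 0, 0, -0.02, 0, -0.4, 0, 0, 0, 0, 0, 0, -0.7, 0, 0, 0, 0, 0, 0, -0.8, 0, 0, 0, 0, 0, 0, -0.8, 0, 0, 0, 0, 0, 0, -0.8, 0, 0, 0, 0, 0, 0, -0.8, 0, 0, 0, 0, 0, 0, -0.8, 0, 0, 0, 0, 0, 0, -0.8, 0, 0, 0, 0, 0, 0, -0.7, 0, 0, 0, 0, 0, 0, -0.4, 0, 0, 0, 0, 0, 0, 0, 0])

```text
time: 5.42
ee_pos: [0.5469, -0.187, 0.0267]
eef_rot: [-0.507, -0.49, 0.509, -0.495]
ft_force: [0.2, 0.4, -0.2]
width: 0.0169
```

```bash
python3 - <<'E'
from h import *
plan((.539,-.22,.026),(1,-.03,0))
cv2.imwrite("pics/t2.png",cv2.resize(camera("top")[100:350,330:600,::-1],None,fx=2.5,fy=2.4))
E
```

```text
t 5.42 pos [ 0.5469 -0.187   0.0267] w 0.0169 F [ 0.2  0.4 -0.2]
turn [-0.001  0.009 -0.005] shift now-axes [ 0.04 -0.28  1.33] after-turn axes [ 0.03 -0.28  1.33]
```

View pics/t2.png

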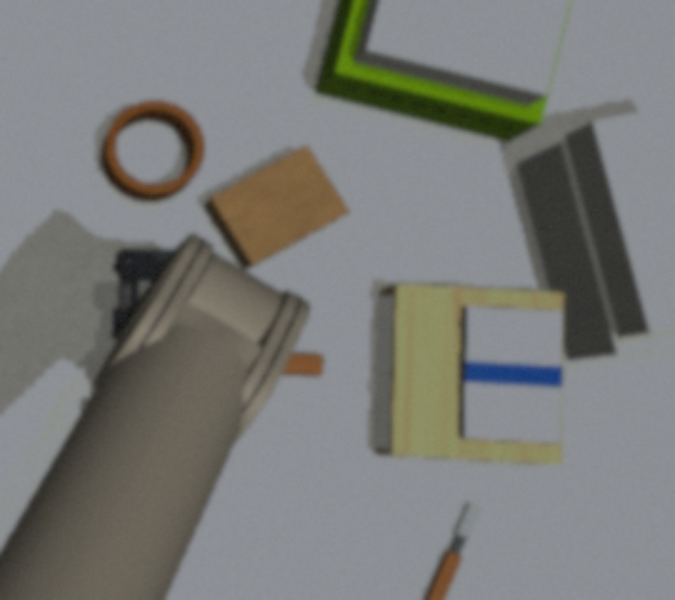

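Request:
arm_command(targets=[0, 0, 0, 0, 0, 0, 0.2, 0, 0, 0, 0, 0, 0, 0.5, 0, 0, 0, 0, 0, 0, 0.5, 0, 0, 0, -0.5, 0, 0, 0.5, 0, 0, 0, -0.7, 0, 0, 0.5, 0, 0, 0, -0.8, 0, 0.5, 0.5, 0, 0, 0, 0, 0, 0.7, 0.5, 0, 0, 0, 0, 0, 0.8, 0.5, 0, 0, 0, 0, 0, 0.8, 0.5, 0, 0, 0, 0, 0, 0.8, 0.5, 0, 0, 0, 0, 0, 0.4, 0.5, 0, 0, 0, 0, 0, 0, 0.5])

```text
time: 6.47
ee_pos: [0.5412, -0.3028, 0.0892]
eef_rot: [-0.509, -0.484, 0.512, -0.495]
ft_force: [-0.1, 0.3, 0.4]
width: 0.0434
```

```bash
python3 - <<'E'
from h import *
st=plan((.543,-.294,.025),(1,-.03,0))
cv2.imwrite("pics/w3.png",camera("wrist")[:,:,::-1])
b=np.array([.025,1,0]);b/=np.linalg.norm(b);tip=np.array([.5475,-.159,.010])
print([np.round(proj("wrist",tip-b*s,st)) for s in (0,.052,.1)])
E
```

```text
t 6.47 pos [ 0.5412 -0.3028  0.0892] w 0.0434 F [-0.1  0.3  0.4]
turn [-0.017  0.018 -0.011] shift now-axes [ 2.56  0.04 -0.39] after-turn axes [ 2.57  0.06 -0.35]
[array([320.,   3.]), array([322., 108.]), array([323., 191.])]
```

View pics/w3.png

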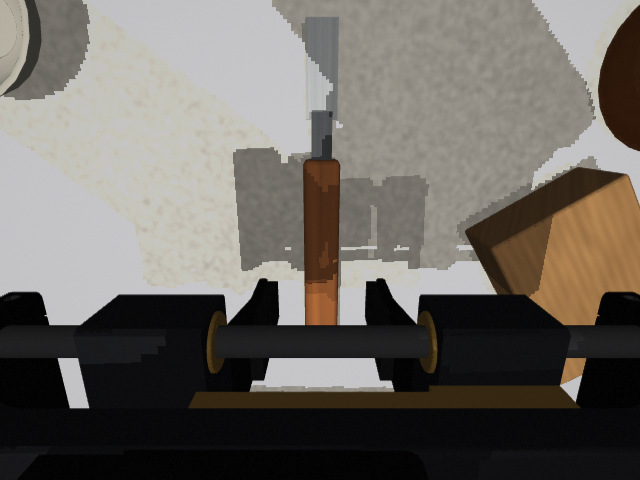

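```bash
python3 - <<'E'
from h import *
st=read_state()
a=ray("wrist",(321.5,16.5),.010,st);b=ray("wrist",(321,160),.016,st);c=ray("wrist",(321.5,115),.010,st);print(a,c,b,np.linalg.norm((a-b)[:2]))
E
```

```text
[ 0.54797097 -0.16434121  0.01      ] [ 0.54588347 -0.21403243  0.01      ] [ 0.54449868 -0.23891276  0.016     ] 0.07465233958270064
```

```bash
python3 - <<'E'
from h import *
st=plan((.5417,-.299,.0245),(1,-.0465,0))
E
```

```text
t 6.52 pos [ 0.5413 -0.3019  0.0892] w 0.0433 F [ 0.4 -0.6 -0.4]
turn [ 0.005  0.017 -0.011] shift now-axes [ 2.59 -0.01 -0.15] after-turn axes [ 2.59  0.01 -0.12]
```

Request:
arm_command(targets=[0.005, 0.017, -0.011, 0.7, 0, -0.1, 0.5, 0, 0, 0, 0.8, 0, 0, 0.5, 0, 0, 0, 0.7, 0, 0, 0.5, 0, 0, 0, 0.25, 0, 0, 0.5, 0, 0, 0, 0.1, 0, 0, 0.5])

```text
time: 6.93
ee_pos: [0.5441, -0.2949, 0.0254]
eef_rot: [0.512, 0.489, -0.51, 0.489]
ft_force: [-1.2, 0.0, 0.0]
width: 0.0436
```

```bash
python3 - <<'E'
from h import *
st=plan((.5417,-.299,.0245),(1,-.0465,0))
E
```

```text
t 6.93 pos [ 0.5441 -0.2949  0.0254] w 0.0436 F [-1.2  0.   0. ]
turn [ 0.003 -0.003 -0.003] shift now-axes [ 0.03 -0.09  0.17] after-turn axes [ 0.04 -0.09  0.17]
```

Request:
arm_command(targets=[0, 0, 0, 0.04, -0.09, 0.17, 0.5, 0, 0, 0, 0, 0, 0, 0.1, 0, 0, 0, 0, 0, 0, 0.1, 0, 0, 0, 0, 0, 0, 0, 0, 0, 0, 0, 0, 0, 0, 0, 0, 0, 0, 0, 0, 0], newtons=55)

```text
time: 7.43
ee_pos: [0.5432, -0.298, 0.0273]
eef_rot: [0.512, 0.489, -0.509, 0.49]
ft_force: [-0.4, 0.0, -0.3]
width: 0.0212
```

```bash
python3 - <<'E'
from h import *
st=plan((.5417,-.299,.0245),(1,-.0465,0))
E
```

```text
t 7.43 pos [ 0.5432 -0.298   0.0273] w 0.0212 F [-0.4  0.  -0.3]
turn [ 0.006 -0.003 -0.006] shift now-axes [ 0.11 -0.06  0.04] after-turn axes [ 0.11 -0.06  0.04]
```

```bash
python3 - <<'E'
from h import *
st=plan((.550,-.048,.28),(.964,-.264,0))
E
```

```text
t 7.43 pos [ 0.5432 -0.298   0.0273] w 0.0212 F [-0.4  0.  -0.3]
turn [ 0.287 -0.004 -0.006] shift now-axes [-10.08  -0.1  -10.03] after-turn axes [-10.11  -2.38  -9.72]
```

Request:
arm_command(targets=[0, 0, 0, -0.3, 0, 0, 0, 0, 0, 0, -0.7, 0, 0, 0, 0.1, 0, 0, -0.9, 0, -0.9, 0, 0.1, 0, 0, -0.9, 0, -0.9, 0, 0.09, 0, 0, -0.9, -0.3, -0.9, 0, 0, 0, 0, -0.9, -0.3, -0.9, 0, 0, 0, 0, -0.9, -0.3, -0.9, 0, 0, 0, 0, -0.9, -0.3, -0.9, 0, 0, 0, 0, -0.9, -0.3, -0.9, 0, 0, 0, 0, -0.9, -0.3, -0.9, 0, 0, 0, 0, -0.9, -0.3, -0.9, 0, 0, 0, 0, -0.5, -0.2, -0.5, 0])

```text
time: 8.43
ee_pos: [0.5319, -0.0711, 0.2811]
eef_rot: [0.569, 0.422, -0.567, 0.42]
ft_force: [0.4, 0.3, -0.6]
width: 0.0214
```

Request:
arm_command(targets=[0, 0, 0, 0, 0, 0, 0])

```text
time: 8.52
ee_pos: [0.5328, -0.0682, 0.2841]
eef_rot: [0.57, 0.423, -0.564, 0.422]
ft_force: [-0.8, 0.3, 0.1]
width: 0.0214
```

```bash
python3 - <<'E'
from h import *
st=plan((.550,-.048,.28),(.964,-.264,0))
cv2.imwrite("pics/w4.png",camera("wrist")[:,:,::-1])
xs=np.array([.264,.964,0]);ys=np.array([-.964,.264,0]);n=np.array([.5768,.048,.095])
np.save('st4.npy',st,allow_pickle=True)
print([np.round(proj("wrist",n+ys*s,st)) for s in (-.06,0,.06)])
E
```

```text
t 8.52 pos [ 0.5328 -0.0682  0.2841] w 0.0214 F [-0.8  0.3  0.1]
turn [-0.03  -0.009 -0.005] shift now-axes [ 0.17  0.43 -0.97] after-turn axes [ 0.17  0.45 -0.96]
[array([401.,  78.]), array([331.,  80.]), array([260.,  82.])]
```

View pics/w4.png

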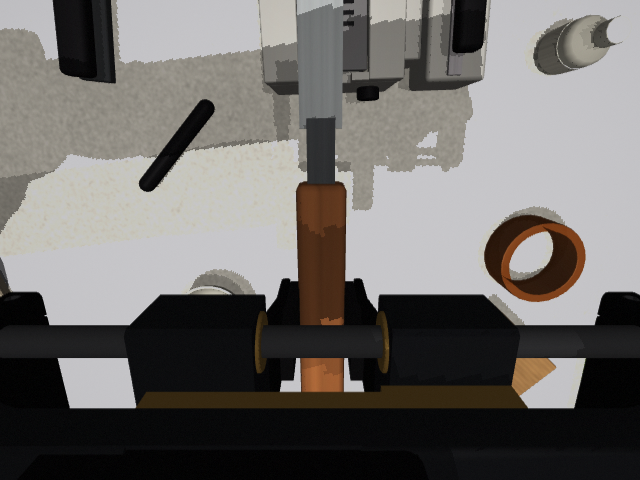

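```bash
python3 - <<'E'
import cv2
t=cv2.imread('pics/w4.png')
cv2.imwrite('pics/w4c.png',cv2.resize(t[0:120,250:420],None,fx=4.5,fy=4.5,interpolation=cv2.INTER_CUBIC))
E
```

```text
(no output)
```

View pics/w4c.png

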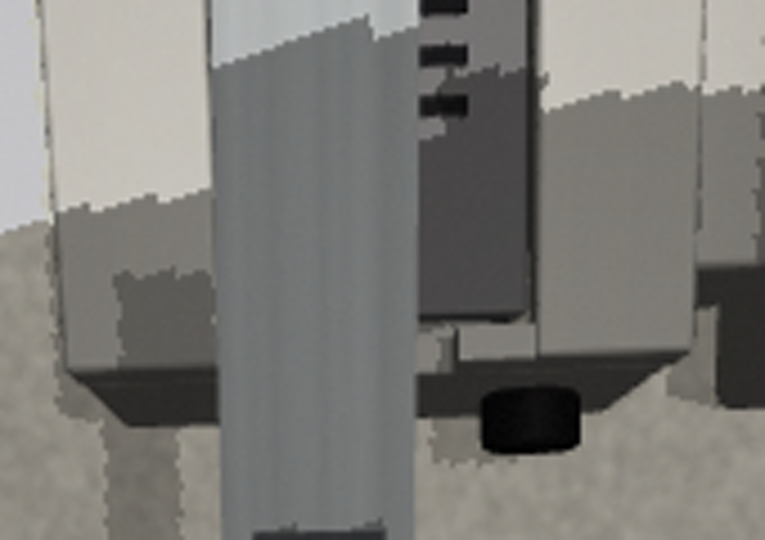

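```bash
python3 - <<'E'
from h import *
st=np.load('st4.npy',allow_pickle=True).item()
P=lambda u,v,z=.095:ray("wrist",(250+u/4.5-.4,v/4.5-.4),z,st)
L=P(65,370);Rr=P(691,351);print(L,Rr,np.linalg.norm(L-Rr))
ys=(L-Rr)/np.linalg.norm(L-Rr);xs=np.array([ys[1],-ys[0],0]);print("xs",xs,"mid",(L+Rr)/2)
m=(L+Rr)/2
for n,p in dict(cutR=(538,355),covR=(528,318),notchR=(455,350),covR2=(533,100),box_left=(43,30),boxR2=(702,30)).items():
    q=P(*p)-m;print(n,"x",q@xs,"y",q@ys)
E
```

```text
[0.52189593 0.06300025 0.095     ] [0.63632131 0.03231357 0.095     ] 0.11846872888746074
xs [0.2590277  0.96586989 0.        ] mid [0.57910862 0.04765691 0.095     ]
cutR x 0.00011201920281475119 y -0.03031844347583719
covR x 0.006563847238842021 y -0.02838086079081352
notchR x 0.0014190202965934679 y -0.014630558340300233
covR2 x 0.0427565760369132 y -0.02902515838755108
box_left x 0.05628261397833817 y 0.0590407119556909
boxR2 x 0.053043332022042755 y -0.059314231218343005
```

```bash
python3 - <<'E'
from h import *
st=plan((.5386,-.1011,.1035),(.966,-.259,0))
E
```

```text
t 8.57 pos [ 0.5326 -0.0695  0.2831] w 0.0213 F [ 0.1 -0.6 -0.5]
turn [-0.038 -0.008 -0.004] shift now-axes [7.18 0.57 1.19] after-turn axes [7.19 0.56 1.16]
```

Request:
arm_command(targets=[-0.036, -0.008, -0.004, 0, 0.25, 0.6, 0, 0, 0, 0, 0.3, 0.25, 0.6, 0, 0, 0, 0, 0.9, 0.05, 0, 0, 0, 0, 0, 1, 0, 0, 0, 0, 0, 0, 1, 0, 0, 0, 0, 0, 0, 1, 0, 0, 0, 0, 0, 0, 1, 0, 0, 0, 0, 0, 0, 0.9, 0, 0, 0, 0, 0, 0, 0.5, 0, 0, 0, 0, 0, 0, 0.1, 0, 0, 0])

```text
time: 9.4
ee_pos: [0.5313, -0.12, 0.1035]
eef_rot: [-0.563, -0.425, 0.567, -0.426]
ft_force: [0.7, 0.4, -0.4]
width: 0.0211
```

```bash
python3 - <<'E'
from h import *
st=plan((.5386,-.1011,.1035),(.966,-.259,0))
im=camera("scene");cv2.imwrite("pics/s5.png",cv2.resize(im[190:310,270:430,::-1],None,fx=4.5,fy=4.5,interpolation=cv2.INTER_CUBIC))
im=camera("top");cv2.imwrite("pics/t5.png",cv2.resize(im[170:300,230:390,::-1],None,fx=4.5,fy=4.5,interpolation=cv2.INTER_CUBIC))
R=Rn.from_quat(st["eef_rot"]).as_matrix();tip=st["ee_pos"]+R@np.array([.0193,0,-.134])
print(tip,proj("scene",tip),proj("top",tip))
E
```

```text
t 9.4 pos [ 0.5313 -0.12    0.1035] w 0.0211 F [ 0.7  0.4 -0.4]
turn [-0.023  0.007  0.003] shift now-axes [-0.    0.07 -0.81] after-turn axes [ 0.    0.09 -0.8 ]
[0.56820016 0.00874267 0.08351682] [331.27824821 250.97826565] [305.78684231 237.14279126]
```

View pics/s5.png

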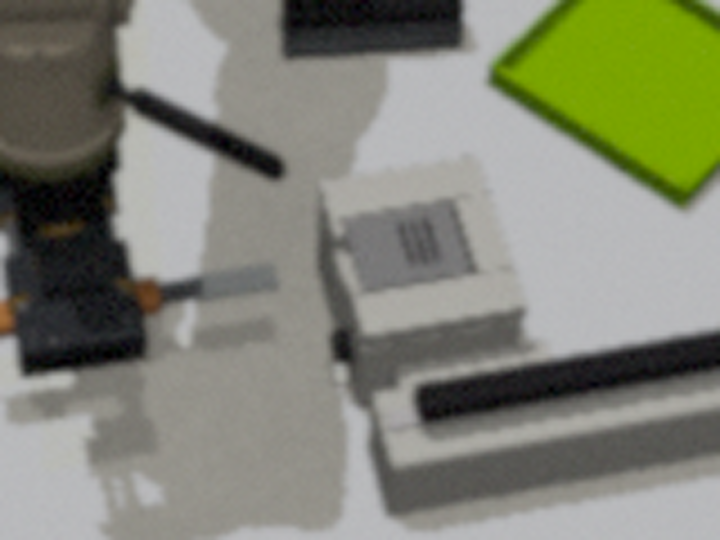

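View pics/t5.png

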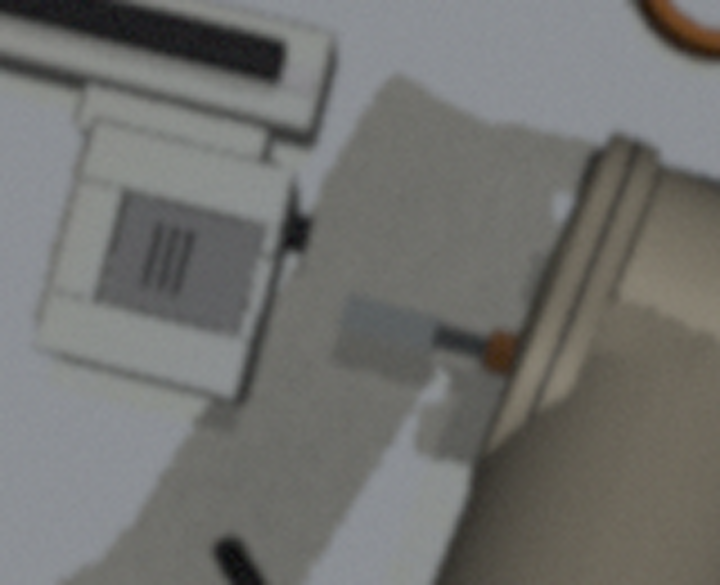

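```bash
python3 - <<'E'
from h import *
xs=np.array([.259,.966,0]);ys=np.array([-.966,.259,0]);n=np.array([.5785,.0477,.095])
f=lambda p:((p-[270,190])*4.5).round(1)
for a,b in ((0,.06),(0,-.06),(.0075,.028),(.0075,-.028),(.0775,.028),(.0775,-.028)):print(a,b,f(proj("scene",n+xs*a+ys*b)))
E
```

```text
0 0.06 [317.1 177.7]
0 -0.06 [361.1 332.3]
0.0075 0.028 [340.  215.6]
0.0075 -0.028 [360.7 287.7]
0.0775 0.028 [446.5 197.4]
0.0775 -0.028 [469.4 268.7]
```

Request:
arm_command(targets=[-0.023, 0.007, 0.003, 0, 0.09, -0.4, 0, 0, 0, 0, 0, 0, -0.4, 0, 0, 0, 0, 0, 0, 0, 0])

```text
time: 9.75
ee_pos: [0.5416, -0.1012, 0.1079]
eef_rot: [0.563, 0.429, -0.559, 0.431]
ft_force: [0.5, 0.4, -0.3]
width: 0.0214
```

```bash
cat >> h.py <<'E'
NX=np.array([.259,.966,0]);NY=np.array([-.966,.259,0]);N0=np.array([.5785,.0477,.080])
def tipst(d=.134,h=.0193):
    st=read_state();R=Rn.from_quat(st["eef_rot"]).as_matrix();tip=st["ee_pos"]+R@np.array([h,0,-d])-N0
    b=-R[:,2]
    print("t %.2f tip along %.1f lat %.1f z-above-sill %.1f mm; pitch %.1f yawerr %.1f deg; F"%(st["time"],*(1000*np.array([tip@NX,tip@NY,tip[2]])),np.degrees(np.arcsin(b[2])),np.degrees(b@NY)),np.round(st["ft_force"],1),"R0",np.round(R[:,0],3))
E
python3 - <<'E'
from h import *
tipst()
E
```

```text
t 9.75 tip along -19.4 lat -3.1 z-above-sill 8.8 mm; pitch 0.1 yawerr -0.0 deg; F [ 0.5  0.4 -0.3] R0 [ 0.006  0.    -1.   ]
```

Request:
arm_command(targets=[0, 0, 0, 0.17, -0.06, 0, 0, 0, 0, 0, 0, 0, 0, 0])

```text
time: 9.92
ee_pos: [0.5415, -0.0995, 0.1048]
eef_rot: [0.563, 0.429, -0.558, 0.433]
ft_force: [-0.3, -0.9, -0.2]
width: 0.0215
```

```bash
python3 - <<'E'
from h import *
tipst()
E
```

```text
t 9.92 tip along -17.7 lat -2.3 z-above-sill 5.9 mm; pitch 0.2 yawerr 0.1 deg; F [-0.3 -0.9 -0.2] R0 [ 0.009  0.001 -1.   ]
```

Request:
arm_command(targets=[0, 0, 0, 0.06, -0.06, -0.3, 0, 0, 0, 0, 0, 0, -0.3, 0, 0, 0, 0, 0, 0, 0, 0])

```text
time: 10.17
ee_pos: [0.5444, -0.0831, 0.1038]
eef_rot: [0.564, 0.429, -0.557, 0.433]
ft_force: [0.1, 0.5, -1.1]
width: 0.021
```

```bash
python3 - <<'E'
from h import *
tipst()
im=camera("scene");cv2.imwrite("pics/s6.png",cv2.resize(im[190:310,270:430,::-1],None,fx=4.5,fy=4.5,interpolation=cv2.INTER_CUBIC))
im=camera("wrist");cv2.imwrite("pics/w6.png",cv2.resize(im[0:200,200:460,::-1],None,fx=3,fy=3))
E
```

```text
t 10.17 tip along -1.0 lat -0.8 z-above-sill 5.0 mm; pitch 0.2 yawerr 0.1 deg; F [ 0.1  0.5 -1.1] R0 [ 0.01   0.002 -1.   ]
```

View pics/s6.png

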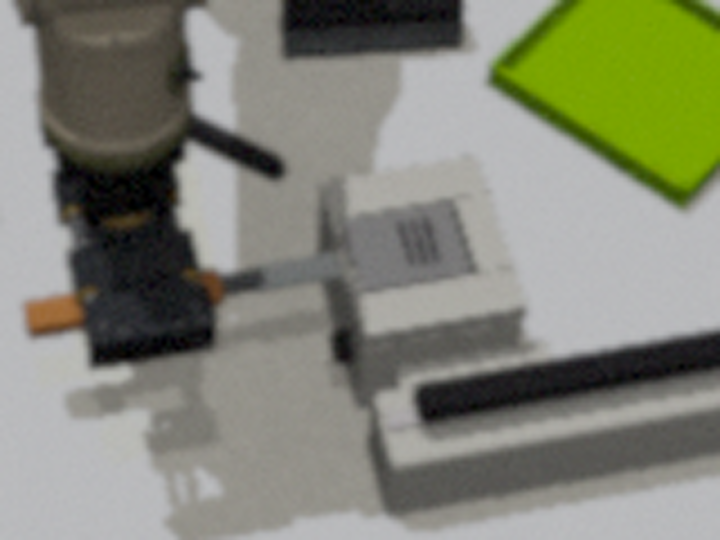

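View pics/w6.png

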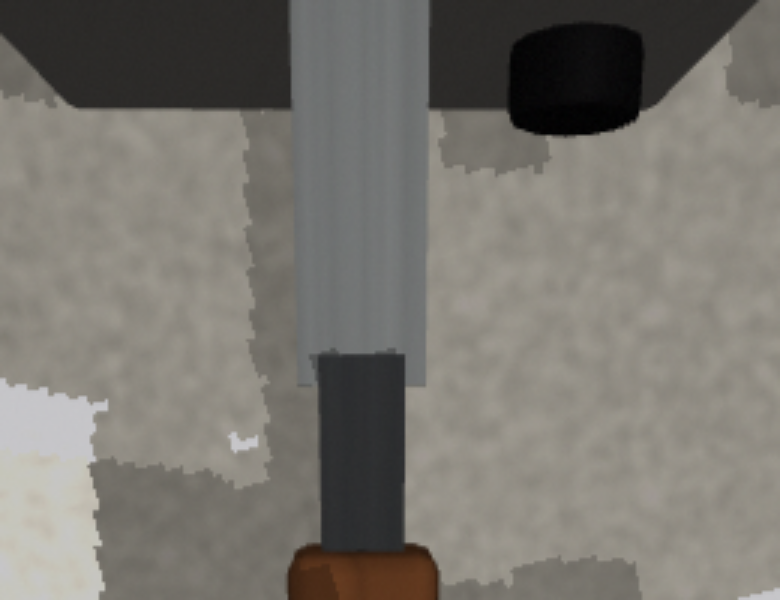

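Request:
arm_command(targets=[0, 0, 0, 0.02, -0.02, -0.25, 0, 0, 0, 0, 0, 0, -0.25, 0, 0, 0, 0, 0, 0, 0, 0])

```text
time: 10.52
ee_pos: [0.5468, -0.0717, 0.1033]
eef_rot: [0.564, 0.429, -0.558, 0.432]
ft_force: [0.1, 0.5, -0.1]
width: 0.0211
```

```bash
python3 - <<'E'
from h import *
tipst()
E
```

```text
t 10.52 tip along 10.5 lat -0.5 z-above-sill 4.5 mm; pitch 0.2 yawerr 0.0 deg; F [ 0.1  0.5 -0.1] R0 [ 0.009  0.001 -1.   ]
```

Inside the notch, with no contact force. Further in.

Request:
arm_command(targets=[0, 0, 0, 0, 0, -0.25, 0, 0, 0, 0, 0, 0, -0.25, 0, 0, 0, 0, 0, 0, -0.16, 0, 0, 0, 0, 0, 0, 0, 0])

```text
time: 10.85
ee_pos: [0.5517, -0.0537, 0.1034]
eef_rot: [0.564, 0.429, -0.558, 0.432]
ft_force: [0.0, -0.6, -1.7]
width: 0.0215
```

```bash
python3 - <<'E'
from h import *
tipst()
im=camera("scene");cv2.imwrite("pics/s7.png",cv2.resize(im[190:310,270:430,::-1],None,fx=4.5,fy=4.5,interpolation=cv2.INTER_CUBIC))
E
```

```text
t 10.85 tip along 29.1 lat -0.5 z-above-sill 4.5 mm; pitch 0.2 yawerr 0.0 deg; F [ 0.  -0.6 -1.7] R0 [ 0.009  0.001 -1.   ]
```

View pics/s7.png

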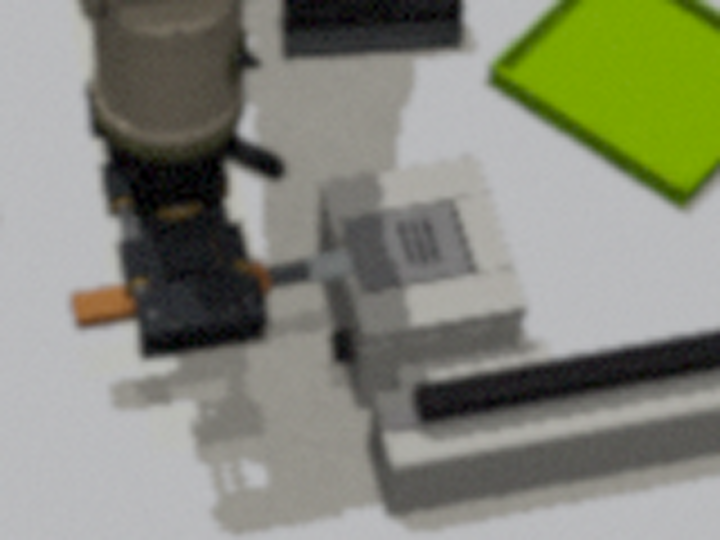

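Request:
arm_command(targets=[0, 0, 0, 0.09, 0, 0, 0, 0, 0.05, 0, 0.165, 0, 0.033, 0, 0, 0.05, 0, 0.165, 0, 0.033, 0, 0, 0.05, 0, 0.165, 0, 0.033, 0, 0, 0.05, 0, 0.165, 0, 0.033, 0, 0, 0, 0, 0, 0, 0, 0])

```text
time: 11.4
ee_pos: [0.5514, -0.0565, 0.0833]
eef_rot: [0.607, 0.462, -0.51, 0.397]
ft_force: [-1.4, -0.7, -0.2]
width: 0.0212
```

```bash
python3 - <<'E'
from h import *
tipst()
E
```

```text
t 11.40 tip along 27.7 lat -0.6 z-above-sill 6.4 mm; pitch 9.5 yawerr 0.2 deg; F [-1.4 -0.7 -0.2] R0 [ 0.052  0.157 -0.986]
```

Request:
arm_command(targets=[0, 0.05, 0, 0.165, 0, 0.02, 0, 0, 0.05, 0, 0.165, 0, 0.02, 0, 0, 0.05, 0, 0.165, 0, 0.02, 0, 0, 0, 0, 0, 0, 0, 0])

```text
time: 11.73
ee_pos: [0.5518, -0.0573, 0.0707]
eef_rot: [0.636, 0.484, -0.474, 0.369]
ft_force: [-0.6, -1.1, -1.5]
width: 0.0213
```

```bash
python3 - <<'E'
from h import *
tipst()
E
```

```text
t 11.73 tip along 25.7 lat -1.2 z-above-sill 9.5 mm; pitch 16.2 yawerr 0.2 deg; F [-0.6 -1.1 -1.5] R0 [ 0.082  0.266 -0.96 ]
```

Request:
arm_command(targets=[0, 0.05, 0, 0.165, 0, -0.01, 0, 0, 0.05, 0, 0.165, 0, -0.01, 0, 0, 0, 0, 0, 0, 0, 0])

```text
time: 11.98
ee_pos: [0.5521, -0.0567, 0.0626]
eef_rot: [0.653, 0.497, -0.451, 0.351]
ft_force: [-0.2, 1.0, 0.1]
width: 0.0217
```

```bash
python3 - <<'E'
from h import *
tipst()
im=camera("scene");cv2.imwrite("pics/s8.png",cv2.resize(im[190:310,270:430,::-1],None,fx=4.5,fy=4.5,interpolation=cv2.INTER_CUBIC))
E
```

```text
t 11.98 tip along 24.7 lat -1.4 z-above-sill 11.0 mm; pitch 20.3 yawerr 0.1 deg; F [-0.2  1.   0.1] R0 [ 0.099  0.333 -0.938]
```

View pics/s8.png

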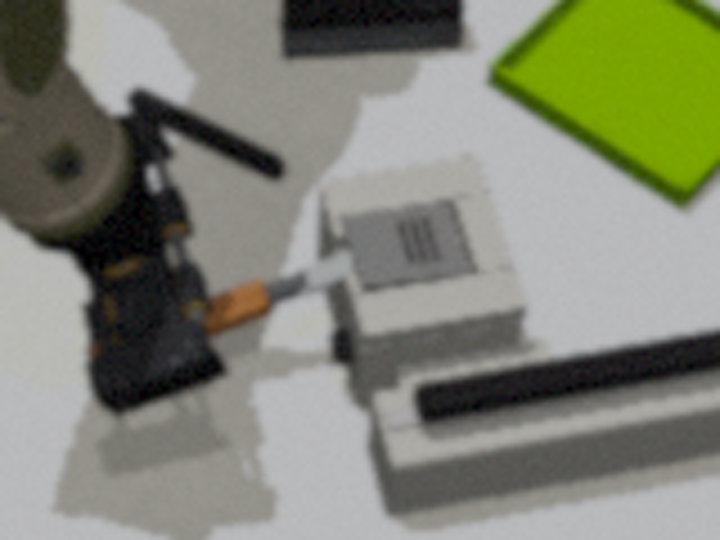

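```bash
python3 - <<'E'
from h import *
tipst()
im=camera("wrist");cv2.imwrite("pics/w8.png",im[:,:,::-1])
E
```

```text
t 12.03 tip along 25.2 lat -1.6 z-above-sill 11.3 mm; pitch 20.2 yawerr 0.2 deg; F [-0.1 -0.3 -0.5] R0 [ 0.099  0.332 -0.938]
```

View pics/w8.png

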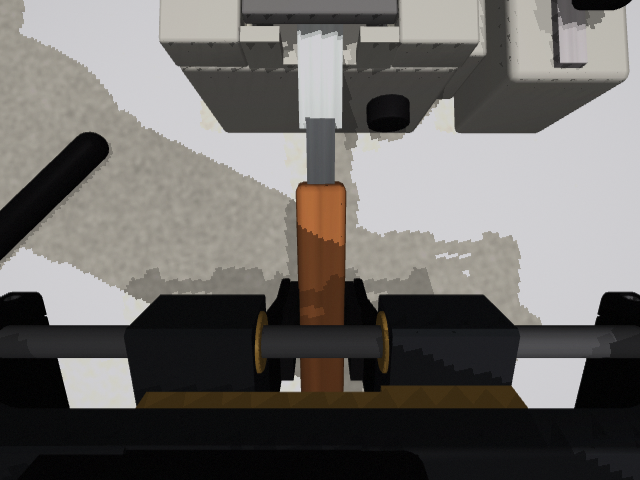

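Request:
arm_command(targets=[0, 0.05, 0, 0.165, 0, -0.03, 0, 0, 0.05, 0, 0.165, 0, -0.03, 0, 0, 0.05, 0, 0.165, 0, -0.03, 0, 0, 0, 0, 0, 0, 0, 0])

```text
time: 12.42
ee_pos: [0.557, -0.045, 0.0548]
eef_rot: [0.676, 0.519, -0.411, 0.324]
ft_force: [0.2, -1.7, -0.9]
width: 0.021
```

```bash
python3 - <<'E'
from h import *
tipst()
im=camera("scene");cv2.imwrite("pics/s9.png",cv2.resize(im[190:310,270:430,::-1],None,fx=4.5,fy=4.5,interpolation=cv2.INTER_CUBIC))
im=camera("wrist");cv2.imwrite("pics/w9.png",im[:,:,::-1])
E
```

```text
t 12.42 tip along 33.1 lat -1.7 z-above-sill 18.2 mm; pitch 26.9 yawerr 0.7 deg; F [ 0.2 -1.7 -0.9] R0 [ 0.125  0.435 -0.892]
```

View pics/s9.png

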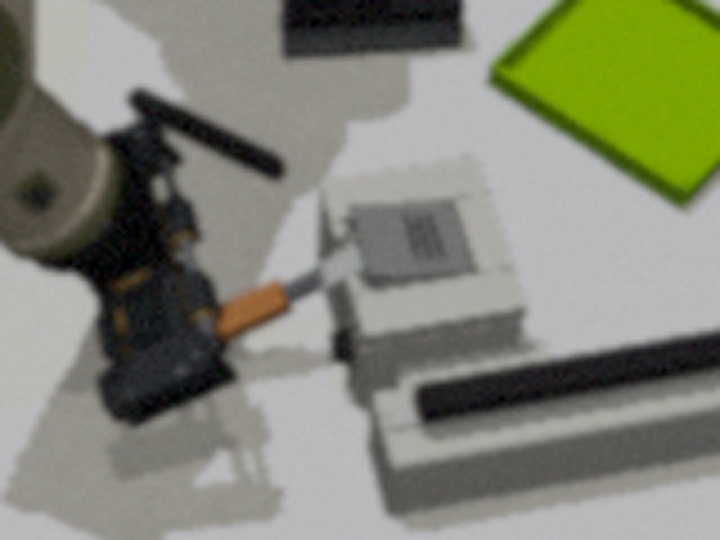

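View pics/w9.png

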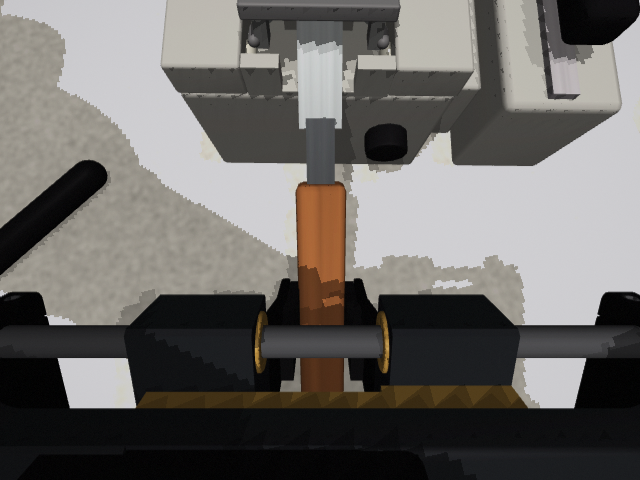

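Request:
arm_command(targets=[0, -0.08, 0, -0.264, 0, 0.1, 0, 0, -0.08, 0, -0.264, 0, 0.1, 0, 0, -0.08, 0, -0.264, 0, 0.1, 0, 0, -0.08, 0, -0.264, 0, 0.1, 0, 0, 0, 0, 0, 0, 0, 0])

```text
time: 12.93
ee_pos: [0.5544, -0.0624, 0.0802]
eef_rot: [0.615, 0.469, -0.497, 0.394]
ft_force: [1.0, 0.2, 0.0]
width: 0.0215
```

```bash
python3 - <<'E'
from h import *
tipst()
E
```

```text
t 12.93 tip along 22.6 lat -3.8 z-above-sill 7.6 mm; pitch 11.4 yawerr 0.8 deg; F [1.  0.2 0. ] R0 [ 0.067  0.186 -0.98 ]
```

Request:
arm_command(targets=[0, -0.065, 0, -0.22, 0, 0.12, 0, 0, -0.065, 0, -0.22, 0, 0.15, 0, 0, -0.065, 0, -0.2, 0, 0.2, 0, 0, -0.05, 0, -0.15, 0, 0.3, 0, 0, 0, 0, 0, 0, 0.5, 0, 0, 0, 0, 0, 0, 0.7, 0, 0, 0, 0, 0, 0, 0.7, 0])

```text
time: 13.52
ee_pos: [0.5397, -0.1225, 0.0999]
eef_rot: [0.563, 0.433, -0.548, 0.442]
ft_force: [-0.8, -0.1, -1.1]
width: 0.0213
```

```bash
python3 - <<'E'
from h import *
tipst()
im=camera("scene");cv2.imwrite("pics/s10.png",cv2.resize(im[190:310,270:430,::-1],None,fx=4.5,fy=4.5,interpolation=cv2.INTER_CUBIC))
E
```

```text
t 13.52 tip along -40.3 lat -3.7 z-above-sill 1.7 mm; pitch 0.5 yawerr 1.4 deg; F [-0.8 -0.1 -1.1] R0 [ 0.024  0.003 -1.   ]
```

View pics/s10.png

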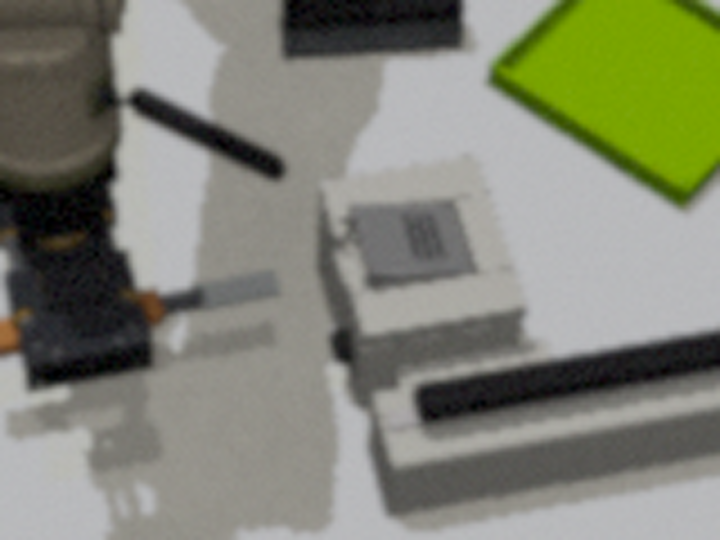

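```bash
python3 - <<'E'
from h import *
st=plan((.525,-.18,.0275),(.966,-.259,0))
E
```

```text
t 13.57 pos [ 0.5382 -0.127   0.1   ] w 0.0213 F [-1.  -4.8 -1.3]
turn [ 0.025 -0.009 -0.029] shift now-axes [ 2.88 -0.07  2.21] after-turn axes [2.9  0.04 2.19]
```

Request:
arm_command(targets=[0.02, -0.009, -0.029, 0, 0, 0.7, 0, 0, 0, 0, 0.5, 0, 0.8, 0, 0, 0, 0, 0.7, 0, 0.6, 0, 0, 0, 0, 0.7, 0, 0, 0, 0, 0, 0, 0.5, 0, 0, 0, 0, 0, 0, 0.25, 0, 0, 0, 0, 0, 0, 0.1, 0, 0, 0])

```text
time: 14.15
ee_pos: [0.5223, -0.1858, 0.0283]
eef_rot: [0.566, 0.431, -0.558, 0.428]
ft_force: [0.6, -0.3, -0.5]
width: 0.0215
```

```bash
python3 - <<'E'
from h import *
st=plan((.525,-.18,.0275),(.966,-.259,0))
tipst()
E
```

```text
t 14.15 pos [ 0.5223 -0.1858  0.0283] w 0.0215 F [ 0.6 -0.3 -0.5]
turn [-0.006 -0.014 -0.004] shift now-axes [ 0.04  0.04 -0.25] after-turn axes [ 0.03  0.04 -0.25]
t 14.15 tip along -105.9 lat -6.9 z-above-sill -69.4 mm; pitch 0.6 yawerr -0.3 deg; F [ 0.6 -0.3 -0.5] R0 [ 0.006  0.01  -1.   ]
```

Request:
arm_command(targets=[0, -0.013, 0, 0.05, 0, 0, 0, 0, 0, 0, 0.02, 0, 0, 0, 0, 0, 0, 0, 0, 0, 0])

```text
time: 14.4
ee_pos: [0.5223, -0.1859, 0.0275]
eef_rot: [0.563, 0.428, -0.561, 0.43]
ft_force: [0.1, 1.2, -0.3]
width: 0.0212
```

```bash
python3 - <<'E'
from h import *
st=plan((.525,-.18,.0275),(.966,-.259,0))
tipst()
E
```

```text
t 14.4 pos [ 0.5223 -0.1859  0.0275] w 0.0212 F [ 0.1  1.2 -0.3]
turn [-0.006 -0.001 -0.004] shift now-axes [ 0.    0.04 -0.26] after-turn axes [-0.    0.04 -0.26]
t 14.40 tip along -106.2 lat -6.9 z-above-sill -71.7 mm; pitch 0.0 yawerr -0.3 deg; F [ 0.1  1.2 -0.3] R0 [ 0.003 -0.    -1.   ]
```

Request:
arm_command(targets=[0, 0, 0, 0.02, 0, 0, 0, 0, 0, 0, 0, 0, 0, 0.1, 0, 0, 0, 0, 0, 0, 0.4, 0, 0, 0, 0, 0, 0, 0.5, 0, 0, 0, -0.3, 0, 0, 0.5, 0, 0, 0, -0.7, 0, 0, 0.6, 0, 0, 0, -0.9, 0, 0, 1, 0, 0, 0, -1, 0, 0, 1, 0, 0, 0, -1, 0, 0, 1, 0, 0, 0, -1, 0, 0, 1, 0, 0, 0, -1, 0, -0.5, 1, 0, 0, 0, 0, 0, -0.5, 1])

```text
time: 15.4
ee_pos: [0.5282, -0.1628, 0.1858]
eef_rot: [0.564, 0.427, -0.562, 0.43]
ft_force: [1.2, 0.3, -0.6]
width: 0.08
```

```bash
python3 - <<'E'
from h import *
tgt=N0+NX*.0225;tgt[2]=.21
print(tgt)
st=plan(tgt,(.966,-.259,0))
cv2.imwrite("pics/w11.png",camera("wrist")[:,:,::-1])
E
```

```text
[0.5843275 0.069435  0.21     ]
t 15.4 pos [ 0.5282 -0.1628  0.1858] w 0.08 F [ 1.2  0.3 -0.6]
turn [-0.01   0.    -0.006] shift now-axes [-0.97 -0.3  -9.55] after-turn axes [-0.97 -0.24 -9.55]
```

View pics/w11.png

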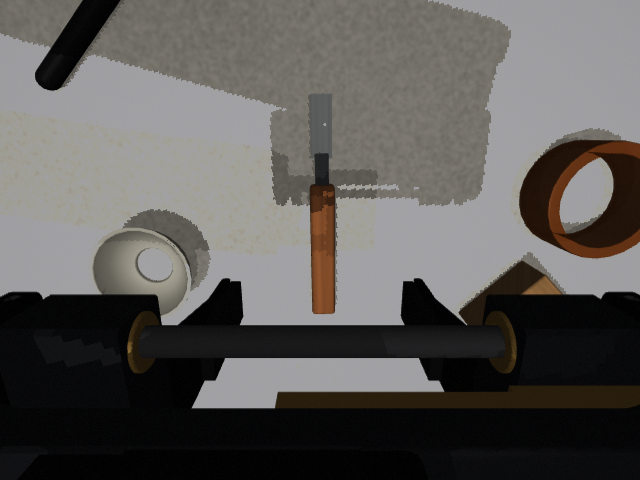

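Request:
arm_command(targets=[-0.01, 0, -0.006, -0.5, 0, -0.7, 1, 0, 0, 0, -0.5, -0.04, -1, 1, 0, 0, 0, 0, -0.04, -1, 1, 0, 0, 0, 0, -0.04, -1, 1, 0, 0, 0, 0, -0.04, -1, 1, 0, 0, 0, 0, -0.04, -1, 1, 0, 0, 0, 0, -0.04, -1, 1, 0, 0, 0, 0, -0.04, -1, 1, 0, 0, 0, 0, 0, -1, 1, 0, 0, 0, 0, 0, 0, 1])

```text
time: 16.28
ee_pos: [0.5764, 0.0587, 0.21]
eef_rot: [-0.56, -0.432, 0.561, -0.429]
ft_force: [-0.0, 0.4, -0.4]
width: 0.0872
```

```bash
python3 - <<'E'
from h import *
tgt=N0+NX*.0225;tgt[2]=.1185
st=plan(tgt,(.966,-.259,0))
cv2.imwrite("pics/w12.png",camera("wrist")[:,:,::-1])
for s in (.0075,.0775):
  print([np.round(proj("wrist",N0+NX*s+NY*l+[0,0,.015],st)) for l in (-.028,.028)])
E
```

```text
t 16.28 pos [0.5764 0.0587 0.21  ] w 0.0872 F [-0.   0.4 -0.4]
turn [ 0.001 -0.002  0.005] shift now-axes [ 3.66  0.21 -0.49] after-turn axes [ 3.66  0.19 -0.5 ]
[array([366., 247.]), array([291., 247.])]
[array([369., 151.]), array([289., 151.])]
```

View pics/w12.png

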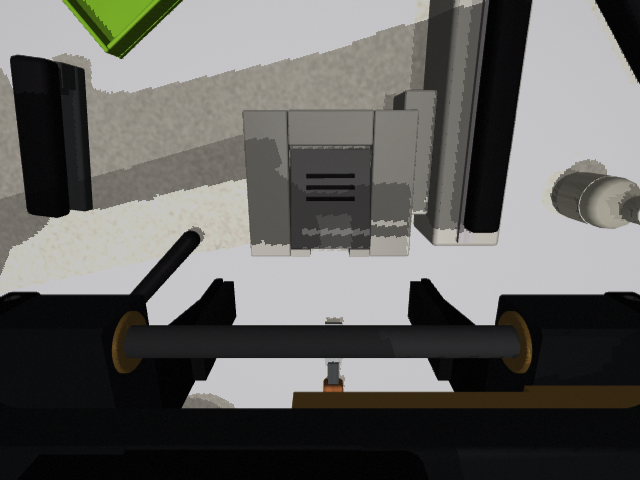

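Request:
arm_command(targets=[0, 0, 0.005, 0.3, 0.2, -0.5, 1, 0, 0, 0, 0.8, 0, 0, 1, 0, 0, 0, 0.8, 0, 0, 1, 0, 0, 0, 0.7, 0, 0, 1, 0, 0, 0, 0.5, 0, 0, 1, 0, 0, 0, 0.2, 0, 0, 1, 0, 0, 0, 0, 0, 0, 1])

```text
time: 16.92
ee_pos: [0.5836, 0.0596, 0.1244]
eef_rot: [-0.562, -0.428, 0.563, -0.429]
ft_force: [-0.6, -0.0, 0.5]
width: 0.0868
```

```bash
python3 - <<'E'
from h import *
tgt=N0+NX*.0225;tgt[2]=.1185
st=plan(tgt,(.966,-.259,0))
cv2.imwrite("pics/w13.png",camera("wrist")[:,:,::-1])
E
```

```text
t 16.92 pos [0.5836 0.0596 0.1244] w 0.0868 F [-0.6 -0.   0.5]
turn [-0.009  0.004 -0.001] shift now-axes [ 0.24 -0.07 -0.39] after-turn axes [ 0.24 -0.07 -0.39]
```

View pics/w13.png

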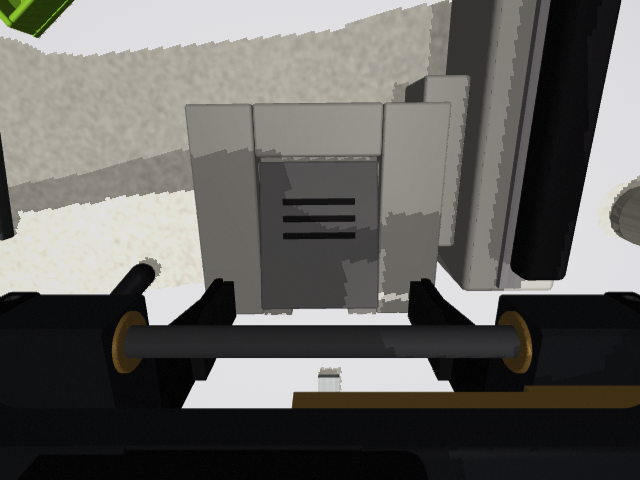

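Request:
arm_command(targets=[-0.009, 0, 0, 0, -0.05, -0.38, 1, 0, 0, 0, 0.2, 0, 0, 1, 0, 0, 0, 0, 0, 0, 1])

```text
time: 17.22
ee_pos: [0.5865, 0.0695, 0.1221]
eef_rot: [0.562, 0.429, -0.56, 0.432]
ft_force: [-0.4, -0.2, -0.0]
width: 0.0868
```

```bash
python3 - <<'E'
from h import *
tgt=N0+NX*.0225;tgt[2]=.1185
st=plan(tgt,(.966,-.259,0))
E
```

```text
t 17.22 pos [0.5865 0.0695 0.1221] w 0.0868 F [-0.4 -0.2 -0. ]
turn [ 0.     0.001 -0.005] shift now-axes [ 0.14 -0.08  0.02] after-turn axes [ 0.14 -0.08  0.02]
```

Request:
arm_command(targets=[0, 0, 0, 0.15, -0.05, 0, 1, 0, 0, 0, 0.03, 0, 0, 0.6, 0, 0, 0, 0, 0, 0, 0.5, 0, 0, 0, 0, 0, 0, 0.4, 0, 0, 0, 0, 0, 0, 0.4, 0, 0, 0, 0, 0, 0, 0.4, 0, 0, 0, 0, 0, 0, 0.4], newtons=30)

```text
time: 17.8
ee_pos: [0.5859, 0.0705, 0.1185]
eef_rot: [0.562, 0.429, -0.56, 0.432]
ft_force: [-0.4, 0.5, -0.0]
width: 0.0556
```

```bash
python3 - <<'E'
from h import *
tgt=N0+NX*.0225;tgt[2]=.1185
st=plan(tgt,(.966,-.259,0))
cv2.imwrite("pics/w14.png",camera("wrist")[:,:,::-1])
E
```

```text
t 17.8 pos [0.5859 0.0705 0.1185] w 0.0556 F [-0.4  0.5 -0. ]
turn [ 0.001 -0.001 -0.007] shift now-axes [ 0.   -0.05  0.06] after-turn axes [ 0.   -0.05  0.06]
```

View pics/w14.png

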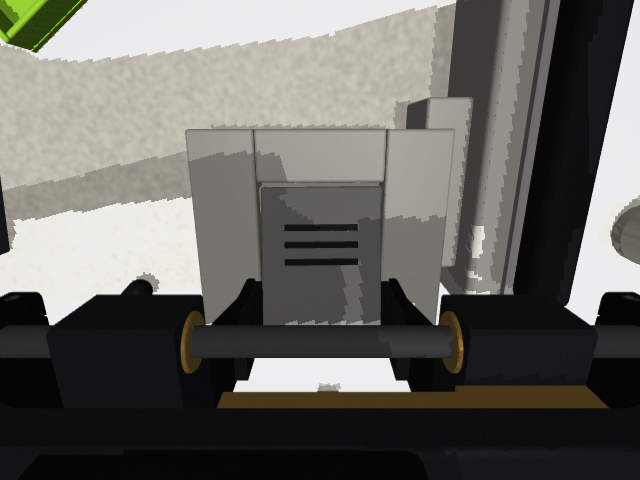

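Gripped (width 55.6 mm, so the sides of the cover). I'll pull it straight up, gently at first.

Request:
arm_command(targets=[0, 0, 0, -0.1, 0, 0, 0.4, 0, 0, 0, -0.15, 0, 0, 0.4, 0, 0, 0, -0.2, 0, 0, 0.4, 0, 0, 0, -0.2, 0, 0, 0.4, 0, 0, 0, -0.3, 0, 0, 0.4, 0, 0, 0, -0.5, 0, 0, 0.4, 0, 0, 0, -0.5, 0, 0, 0.4, 0, 0, 0, -0.5, 0, 0, 0.4, 0, 0, 0, 0, 0, 0, 0.4], newtons=45)

```text
time: 18.6
ee_pos: [0.586, 0.07, 0.1874]
eef_rot: [0.563, 0.429, -0.559, 0.432]
ft_force: [0.7, -0.3, -0.9]
width: 0.0552
```

```bash
python3 - <<'E'
from h import *
st=plan((.585,.07,.2),(.966,-.259,0))
cv2.imwrite("pics/w15.png",camera("wrist")[:,:,::-1])
im=camera("scene");cv2.imwrite("pics/s15.png",cv2.resize(im[170:310,270:450,::-1],None,fx=4,fy=4,interpolation=cv2.INTER_CUBIC))
E
```

```text
t 18.6 pos [0.586  0.07   0.1874] w 0.0552 F [ 0.7 -0.3 -0.9]
turn [ 0.    -0.001 -0.009] shift now-axes [-0.51 -0.03  0.01] after-turn axes [-0.51 -0.04  0.01]
```

View pics/w15.png

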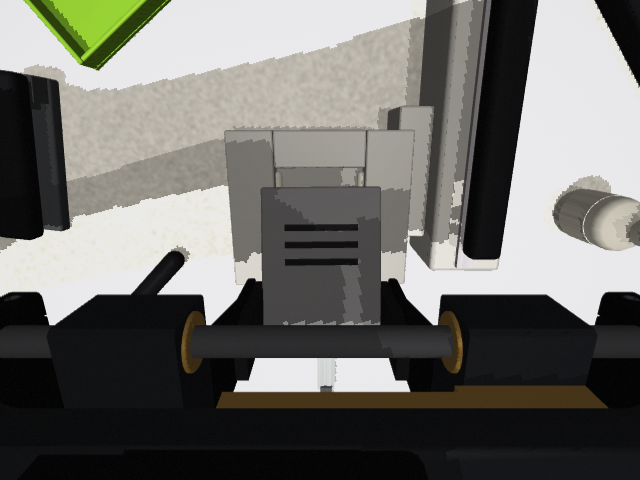

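View pics/s15.png

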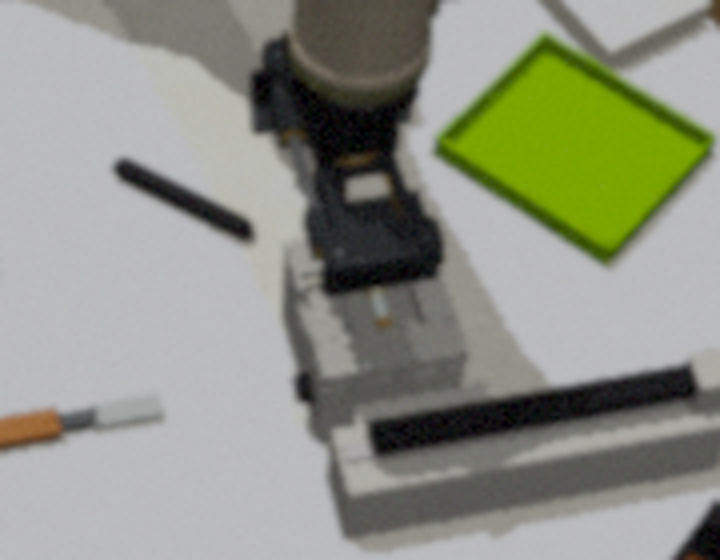

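```bash
python3 - <<'E'
import cv2,numpy as np
im=cv2.imread('pics/w15.png')
g=im.astype(int)
for v in (190,205,218,275,295,310,320): print(v,[int(x) for x in g[v,252:272].mean(1)],[int(x) for x in g[v,370:392].mean(1)])
cv2.imwrite('pics/w15c.png',cv2.resize(im[170:345,230:410],None,fx=4,fy=3.4))
E
```

```text
190 [111, 111, 112, 112, 112, 113, 113, 113, 88, 64, 72, 72, 72, 72, 71, 73, 72, 72, 73, 72] [93, 93, 94, 93, 92, 93, 92, 93, 92, 88, 74, 154, 119, 117, 118, 117, 113, 111, 113, 112, 113, 113]
205 [111, 112, 112, 112, 111, 111, 110, 112, 112, 62, 70, 72, 72, 72, 72, 72, 72, 72, 73, 71] [92, 94, 93, 92, 93, 92, 92, 93, 94, 89, 75, 112, 113, 113, 114, 112, 113, 112, 113, 113, 112, 112]
218 [110, 110, 112, 111, 112, 111, 112, 111, 112, 70, 67, 72, 71, 72, 71, 73, 72, 71, 72, 71] [93, 94, 75, 75, 76, 75, 72, 71, 93, 89, 76, 111, 111, 112, 113, 112, 112, 110, 111, 112, 111, 112]
275 [212, 212, 212, 213, 212, 212, 212, 211, 212, 212, 70, 68, 70, 70, 70, 71, 71, 70, 70, 71] [70, 71, 71, 71, 71, 70, 71, 71, 71, 68, 61, 198, 199, 200, 201, 198, 198, 199, 199, 199, 198, 198]
295 [11, 11, 7, 11, 10, 11, 9, 9, 9, 10, 7, 64, 71, 71, 71, 71, 71, 70, 70, 71] [70, 71, 70, 70, 70, 70, 72, 70, 71, 69, 46, 10, 8, 8, 9, 9, 12, 11, 10, 10, 9, 11]
310 [11, 8, 7, 9, 9, 8, 8, 6, 11, 6, 8, 46, 72, 69, 71, 70, 70, 70, 70, 70] [70, 70, 71, 70, 70, 70, 69, 70, 70, 69, 47, 8, 8, 9, 8, 8, 8, 10, 10, 8, 7, 11]
320 [7, 9, 9, 10, 10, 10, 8, 8, 7, 7, 8, 47, 70, 70, 70, 70, 70, 70, 70, 70] [120, 72, 69, 70, 70, 69, 70, 70, 70, 69, 33, 7, 6, 7, 9, 8, 7, 11, 9, 8, 7, 8]
```

View pics/w15c.png

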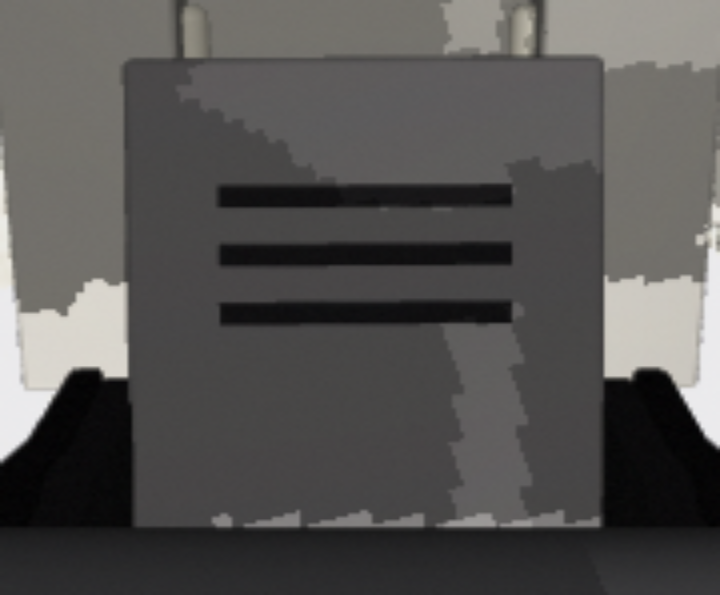

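```bash
python3 - <<'E'
from h import *
st=plan((.496,.323,.15),(.927,.38,0),(-.079,.193,-.978))
plan((.496,.323,.15),(.927,.38,0))
E
```

```text
t 18.7 pos [0.585  0.0701 0.1849] w 0.0554 F [-1.1 -0.4 -0.7]
turn [-0.825  0.26  -0.092] shift now-axes [ 1.37 -6.06 -8.85] after-turn axes [  3.6    0.54 -10.18]
t 18.7 pos [0.585  0.0701 0.1849] w 0.0554 F [-1.1 -0.4 -0.7]
turn [-0.828  0.002 -0.005] shift now-axes [ 1.37 -6.06 -8.85] after-turn axes [  1.4    0.54 -10.71]
```

Request:
arm_command(targets=[-0.14, 0, 0, -0.3, 0, -0.4, 0.4, -0.14, 0, 0, -0.3, 0, -0.9, 0.4, -0.14, 0, 0, 0, 0, -0.9, 0.4, -0.14, 0, 0, 0, 0, -0.9, 0.4, -0.14, 0, 0, 0, 0, -0.9, 0.4, -0.13, 0, 0, 0, 0, -0.9, 0.4, 0, 0, 0, 0, 0, -0.5, 0.4, 0, 0, 0, 0, 0, 0, 0.4])

```text
time: 19.37
ee_pos: [0.5713, 0.2052, 0.1955]
eef_rot: [0.385, 0.592, -0.388, 0.592]
ft_force: [-0.9, 0.0, -1.3]
width: 0.0551
```

```bash
python3 - <<'E'
from h import *
plan((.496,.323,.15),(.927,.38,0))
E
```

```text
t 19.37 pos [0.5713 0.2052 0.1955] w 0.0551 F [-0.9  0.  -1.3]
turn [0.032 0.004 0.004] shift now-axes [ 1.81 -0.86 -5.53] after-turn axes [ 1.82 -1.   -5.5 ]
```

Request:
arm_command(targets=[0.03, 0.065, 0, 0, -0.2, -0.8, 0.4, 0, 0.065, 0, 0.2, -0.2, -0.9, 0.4, 0, 0.065, 0, 0.4, -0.2, -0.9, 0.4, 0, 0.065, 0, 0.5, -0.2, -0.9, 0.4, 0, 0, 0, 0.6, -0.2, -0.9, 0.4, 0, 0, 0, 0.6, 0, -0.6, 0.4, 0, 0, 0, 0.3, 0, 0, 0.4, 0, 0, 0, 0, 0, 0, 0.4])

```text
time: 20.03
ee_pos: [0.4979, 0.3137, 0.1418]
eef_rot: [0.442, 0.637, -0.365, 0.515]
ft_force: [-0.0, -1.0, 0.1]
width: 0.0553
```

```bash
python3 - <<'E'
from h import *
plan((.496,.323,.15),(.927,.38,0),(-.079,.193,-.978))
cv2.imwrite("pics/w16.png",camera("wrist")[:,:,::-1])
im=camera("scene");cv2.imwrite("pics/s16.png",cv2.resize(im[110:260,330:510,::-1],None,fx=4,fy=4,interpolation=cv2.INTER_CUBIC))
E
```

```text
t 20.03 pos [0.4979 0.3137 0.1418] w 0.0553 F [-0.  -1.   0.1]
turn [-0.052  0.006  0.003] shift now-axes [-0.25  0.05 -0.43] after-turn axes [-0.24  0.07 -0.43]
```

View pics/w16.png

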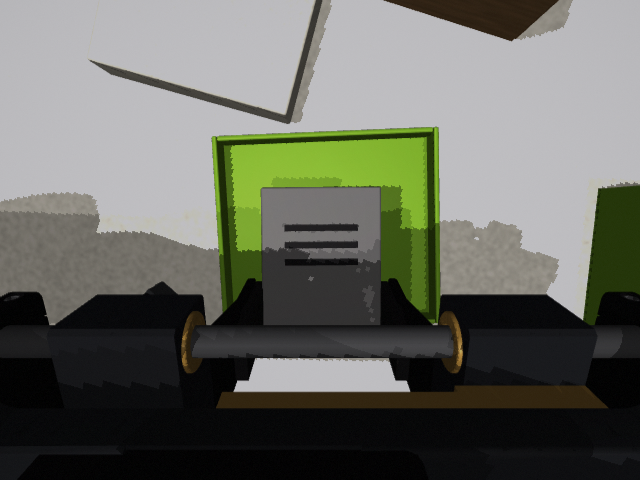

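View pics/s16.png

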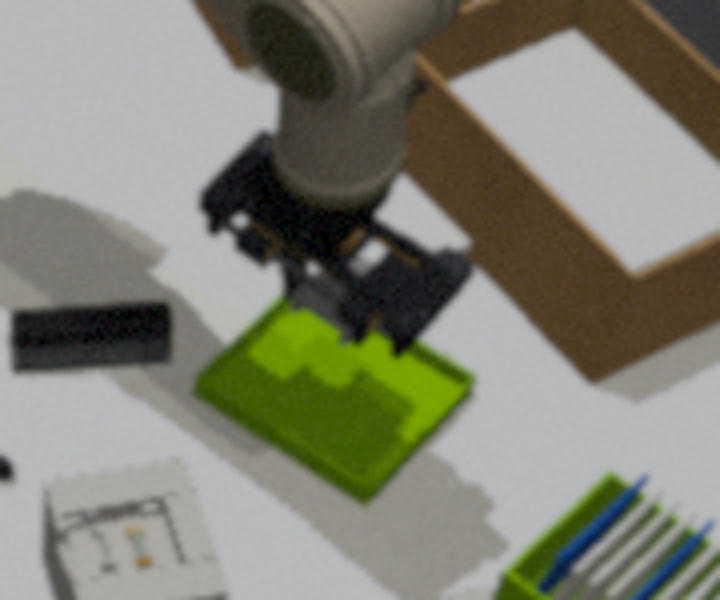

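```bash
python3 - <<'E'
from h import *
plan((.496,.323,.05),(.927,.38,0),(-.079,.193,-.978))
E
```

```text
t 20.13 pos [0.4989 0.3135 0.1433] w 0.0555 F [-0.5 -2.  -1.1]
turn [-0.052  0.006  0.001] shift now-axes [3.73 0.05 0.37] after-turn axes [3.73 0.04 0.39]
```

Request:
arm_command(targets=[-0.05, 0.005, 0, 0.3, 0.04, 0, 0.4, 0, 0, 0, 0.6, 0, 0, 0.4, 0, 0, 0, 0.7, 0, 0.1, 0.4, 0, 0, 0, 0.7, 0, 0.1, 0.4, 0, 0, 0, 0.6, 0, 0.1, 0.4, 0, 0, 0, 0.4, 0, 0.07, 0.4, 0, 0, 0, 0.3, 0, 0, 0.4, 0, 0, 0, 0, 0, 0, 0.4])

```text
time: 20.8
ee_pos: [0.508, 0.3132, 0.0568]
eef_rot: [0.442, 0.638, -0.353, 0.522]
ft_force: [0.1, 0.2, 0.3]
width: 0.0553
```

```bash
python3 - <<'E'
from h import *
plan((.496,.323,.035),(.927,.38,0),(-.079,.193,-.978))
cv2.imwrite("pics/w17.png",camera("wrist")[:,:,::-1])
E
```

```text
t 20.8 pos [0.508  0.3132 0.0568] w 0.0553 F [0.1 0.2 0.3]
turn [-0.022  0.005 -0.019] shift now-axes [ 0.96 -0.32 -0.35] after-turn axes [ 0.97 -0.3  -0.35]
```

View pics/w17.png

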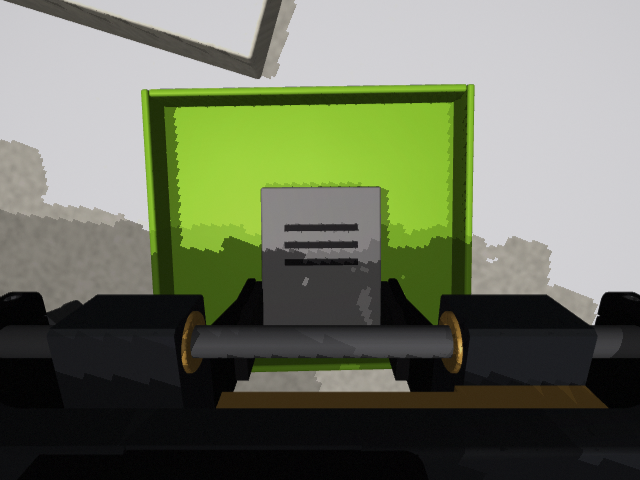

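Request:
arm_command(targets=[-0.02, 0.005, -0.019, 0.1, -0.3, -0.4, 0.4, 0, 0, 0, 0.4, 0, 0.05, 0.4, 0, 0, 0, 0.2, 0, 0.03, 0.4, 0, 0, 0, 0, 0, 0, 0.4])

```text
time: 21.18
ee_pos: [0.4979, 0.3228, 0.0438]
eef_rot: [0.434, 0.645, -0.349, 0.523]
ft_force: [-0.5, 0.3, -0.2]
width: 0.0554
```

```bash
python3 - <<'E'
from h import *
plan((.496,.323,.035),(.927,.38,0),(-.079,.193,-.978))
E
```

```text
t 21.18 pos [0.4979 0.3228 0.0438] w 0.0554 F [-0.5  0.3 -0.2]
turn [ 0.001 -0.002 -0.004] shift now-axes [ 0.35 -0.07  0.04] after-turn axes [ 0.35 -0.07  0.04]
```

Request:
arm_command(targets=[0, 0, 0, 0.12, 0, 0.02, 0.4, 0, 0, 0, 0.1, 0, 0.02, 0.4, 0, 0, 0, 0, 0, 0, 0.4])

```text
time: 21.43
ee_pos: [0.4978, 0.3233, 0.0378]
eef_rot: [0.434, 0.645, -0.349, 0.523]
ft_force: [-0.8, -0.1, -0.2]
width: 0.0552
```

Request:
arm_command(targets=[0, 0, 0, 0.06, 0, 0.01, 0.4, 0, 0, 0, 0, 0, 0, 0.4])

```text
time: 21.6
ee_pos: [0.4979, 0.3232, 0.0361]
eef_rot: [0.434, 0.645, -0.349, 0.523]
ft_force: [-1.7, 0.2, 0.2]
width: 0.0554
```

```bash
python3 - <<'E'
from h import *
plan((.496,.323,.035),(.927,.38,0),(-.079,.193,-.978))
im=camera("scene");cv2.imwrite("pics/s18.png",cv2.resize(im[130:260,350:500,::-1],None,fx=4.5,fy=4.5,interpolation=cv2.INTER_CUBIC))
cv2.imwrite("pics/w18.png",camera("wrist")[:,:,::-1])
E
```

```text
t 21.6 pos [0.4979 0.3232 0.0361] w 0.0554 F [-1.7  0.2  0.2]
turn [ 0.001 -0.002 -0.005] shift now-axes [ 0.05 -0.07 -0.01] after-turn axes [ 0.05 -0.07 -0.01]
```

View pics/s18.png

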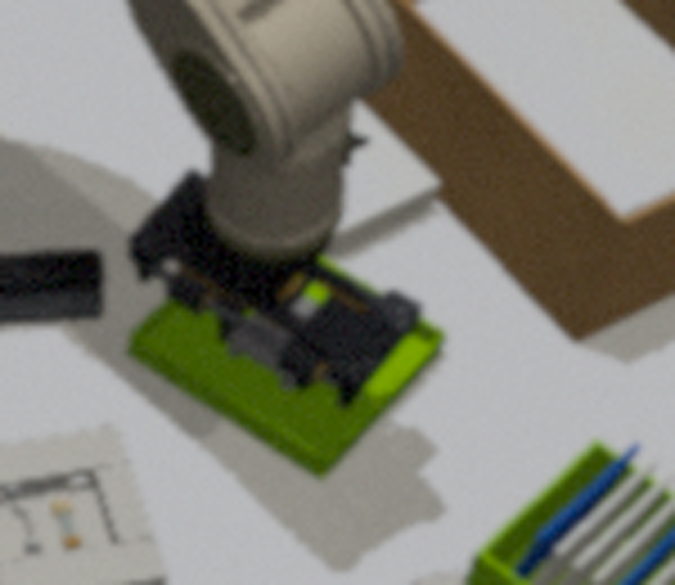

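View pics/w18.png

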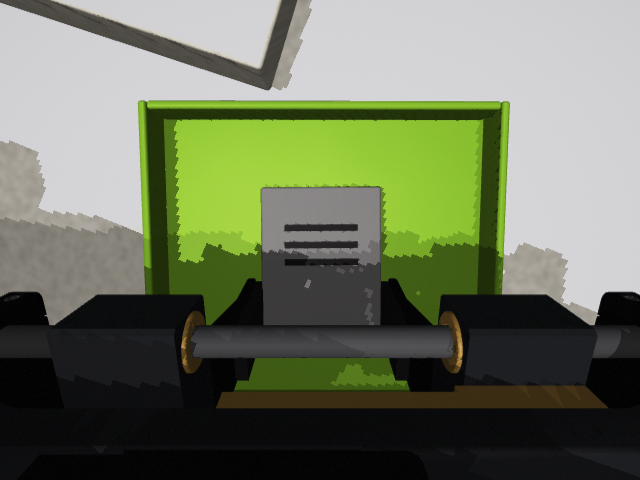

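Request:
arm_command(targets=[0, 0, 0, 0.05, 0, 0.01, 0.4, 0, 0, 0, 0, 0, 0, 0.4])

```text
time: 21.87
ee_pos: [0.4984, 0.3233, 0.0353]
eef_rot: [0.435, 0.645, -0.349, 0.523]
ft_force: [0.4, 0.3, -1.3]
width: 0.0551
```

Request:
arm_command(targets=[0, 0, 0, 0.05, 0, 0.01, 0.4, 0, 0, 0, 0, 0, 0, 0.4])

```text
time: 22.03
ee_pos: [0.4986, 0.3234, 0.0342]
eef_rot: [0.435, 0.645, -0.348, 0.523]
ft_force: [-0.4, -0.8, -0.1]
width: 0.0552
```

Request:
arm_command(targets=[0, 0, 0, 0.04, 0, 0.01, 0.4, 0, 0, 0, 0, 0, 0, 0.4])

```text
time: 22.2
ee_pos: [0.4988, 0.3233, 0.0335]
eef_rot: [0.435, 0.645, -0.348, 0.523]
ft_force: [-1.3, -1.9, 2.3]
width: 0.0552
```

Request:
arm_command(targets=[0, 0, 0, 0.03, 0, 0, 0.4, 0, 0, 0, 0, 0, 0, 0.4])

```text
time: 22.37
ee_pos: [0.4989, 0.3233, 0.0331]
eef_rot: [0.435, 0.645, -0.348, 0.523]
ft_force: [-1.7, -1.2, 3.3]
width: 0.0549
```

Request:
arm_command(targets=[0, 0, 0, 0.03, 0, 0, 0.4, 0, 0, 0, 0, 0, 0, 0.4])

```text
time: 22.53
ee_pos: [0.499, 0.3232, 0.0326]
eef_rot: [0.435, 0.645, -0.348, 0.523]
ft_force: [-1.6, -1.8, 4.8]
width: 0.0548
```

Request:
arm_command(targets=[0, 0, 0, 0, 0, 0, 0.6, 0, 0, 0, 0, 0, 0, 0.64, 0, 0, 0, 0, 0, 0, 0.7, 0, 0, 0, 0, 0, 0, 0.75, 0, 0, 0, 0, 0, 0, 0.8, 0, 0, 0, 0, 0, 0, 0.8], newtons=5)

```text
time: 23.03
ee_pos: [0.4986, 0.3238, 0.0318]
eef_rot: [0.435, 0.645, -0.348, 0.523]
ft_force: [0.3, -0.1, -0.1]
width: 0.0679
```

```bash
python3 - <<'E'
from h import *
plan((.496,.323,.035),(.927,.38,0),(-.079,.193,-.978))
cv2.imwrite("pics/w19.png",camera("wrist")[:,:,::-1])
E
```

```text
t 23.03 pos [0.4986 0.3238 0.0318] w 0.0679 F [ 0.3 -0.1 -0.1]
turn [ 0.001 -0.003 -0.007] shift now-axes [-0.12 -0.11 -0.04] after-turn axes [-0.12 -0.11 -0.04]
```

View pics/w19.png

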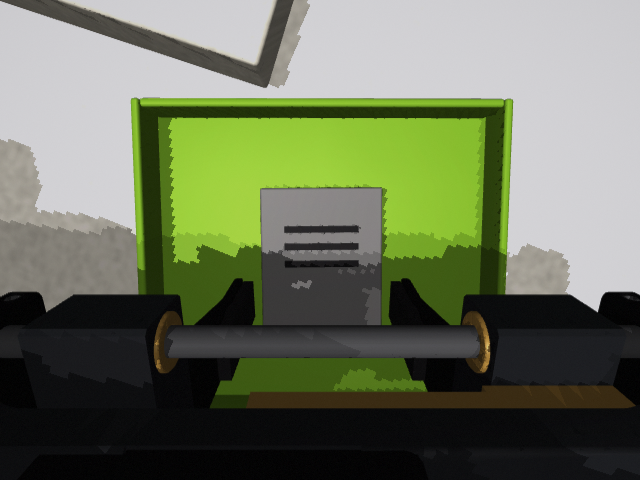

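Released with clear gaps on both sides, and the cover did not move. I'll retract straight up: up = -x·cos12° - z·sin12°.

Request:
arm_command(targets=[0, 0, 0, 0, 0, 0, 0.85, 0, 0, 0, -0.2, 0, -0.04, 0.85, 0, 0, 0, -0.4, 0, -0.08, 0.85, 0, 0, 0, -0.7, 0, -0.15, 0.85, 0, 0, 0, -0.9, 0, -0.2, 0.85, 0, 0, 0, -0.9, 0, -0.2, 0.85, 0, 0, 0, -0.9, 0, -0.2, 0.85, 0, 0, 0, -0.9, 0, -0.2, 0.85, 0, -0.1, 0, -0.9, 0, 0.5, 0.85, 0, -0.1, 0, -0.9, 0, 0.8, 0.85, 0, 0, 0, -0.5, 0, 0.5, 0.85, 0, 0, 0, 0, 0, 0, 0.85])

```text
time: 24.08
ee_pos: [0.5184, 0.2708, 0.2245]
eef_rot: [0.407, 0.598, -0.383, 0.574]
ft_force: [1.3, 0.2, -0.0]
width: 0.0738
```

```bash
python3 - <<'E'
from h import *
print(read_state()["time"],read_state()["ft_force"])
cv2.imwrite("pics/w20.png",camera("wrist")[:,:,::-1])
cv2.imwrite("pics/s20.png",camera("scene")[:,:,::-1])
E
```

```text
24.0833 [ 1.2591257   0.23124801 -0.00711815]
```

View pics/w20.png

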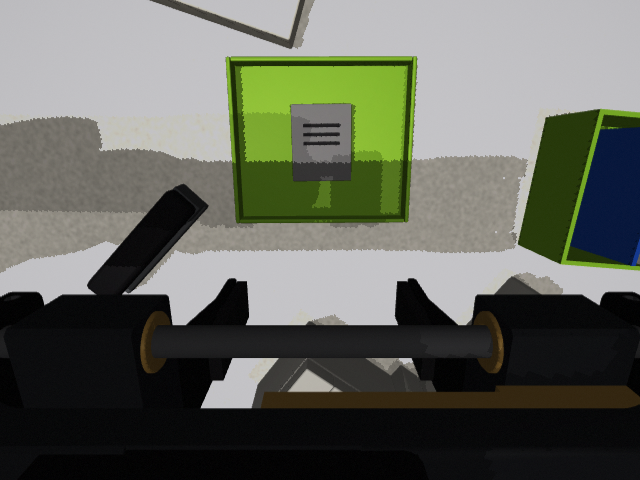

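View pics/s20.png

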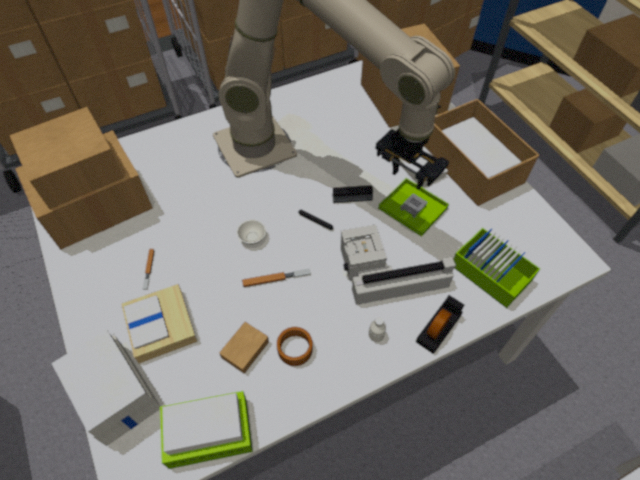

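The wrist view shows the cover face up in the basket at (321,142), ribs visible and well clear of the walls. The scene view shows the pry bar flat on the table at (277,279), the compartment open at (363,245), and the other things unmoved.

```bash
python3 -c "
from bench import *
print(close_job())"
```

```text
the job is handed in; nothing more can be done
None
```

The fuse compartment is open and the cover is face up in the empty green basket. I handed the job in at about 24.2 s of the 61 s allowed; handing in gives no verdict.

- **Pry bar out:** I drew the bar by its blade fully out from under the shelf, let go, and took it again by its handle about 134 mm from the tip.
- **Prying:** The blade went about 29 mm into the notch. The cover did not move at a tilt of 20°, and it had sprung loose by 27°.
- **Cover:** I laid the bar flat on the table and gripped the cover by its sides (55.6 mm measured, 56 mm given). I pulled it straight up and levelled it, then lowered it until I felt about 5 N before releasing.

**Last checks:** In the final pictures the cover lies face up on the basket floor, clear of the walls. The bar lies flat, the gripper touches nothing, and the other things look unmoved. The wrist force read no more than about 5 N at the points I checked.

**Disagreements:**
- The top camera put the notch about 2 mm away from where the wrist camera did. I used the wrist value, and the blade went in with no contact force.
- Two estimates of the cover's tilt in the hand gave 10.7° and 13.3°. I used 12°, so it may have settled by a degree or so on release.

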